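Mount the temperature sensor on the hotplate's bent rod

ROBOT

A 6-joint arm with a two-finger parallel gripper is mounted at the origin on the work surface. World frame = base frame: x ahead of the robot, y to its left, z up, the work surface at z = 0. Lengths are in m, angles in degrees, forces in N, time in s.
With the tool pointing down it reaches from about 0.325 to 0.85 m from the base axis. Payload 15.5 kg.
Tool frame: the origin (TCP) lies at the very end of the fingers, on their centre line; the grasp point (between the pads) lies 19 mm behind it; z points along the fingers, y is the direction in which the jaws open and shut (so a half turn about z gives the same grasp; the last joint's range is limited). The gripper opens to 91 mm and grips with 3 to 60 N. Pads are 32 mm wide; open, the fingers measure 118 mm over their backs; the gripper's body (76 mm by 178 mm) begins 60 mm behind the grasp point.
Start: joints at [67.408, 28.281, 77.091, -0, 74.628, -5.472], TCP at [0.184, 0.597, 0.214] pointing down, gripper open.
Joint ranges: [-166.48, 166.48], [-47.26, 123.95], [12.59, 153.08], [-70.14, 250.14], [6.76, 159.57], [-176.63, 176.63]. Speed limits (degrees/s): [108.29, 108.29, 147.25, 172.46, 172.46, 172.46].

INTERFACE

Orientations are given as a 3x3 rotation matrix whose columns are the frame's x, y, z axes.
In Python, from cell import bot, read_camera, camera_model, look_for, tip_of gives the robot as it stands.
- The arm moves only by the tool play_rows, never from a script. Its argument "plan" is a list of rows, each an object of numbers: "x", "y", "z": the shift along the tool's x, y, z in m; "rx", "ry", "rz": the turn, a rotation vector about the tool's x, y, z in rad. In form: [{"x": .., "y": .., "z": .., "rx": .., "ry": .., "rz": ..}, ...]. A call has exactly 5 rows; each row shifts and turns the pose as measured when the row begins, along the tool's axes as they then stand; what a row does not reach is not made up. A row lasts 1/8 s, in which the tool goes at most 62.5 mm and 10.7 degrees, less where a joint would pass 70% of its speed; a pose out of reach is approached as far as the arm can. A call with a gripper value outside its range is refused whole. "grip" is the closure, from 0 (fully open) to 1 (shut), set as the call begins (left out, the last holds). The fingers move at their own pace and stop on an object; "force" is the grip in N (left out, the last holds). Time passes only in rows, so rows that do not move let the fingers close, or fill a call up. It gives the time, the measured TCP pose, the force and the opening at its end, in the units of the state.
- bot.observe(): the state, without advancing time (a new reading comes with each control period).
- read_camera(name): name is "scene" or "top" or "wrist"; returns the picture (400x640x3 uint8, red, green, blue); there is no depth.
- camera_model(name): a dict with "camera_matrix" (3x3 intrinsics, pixels), "R" (3x3) and "t" (3): a world point X has camera coordinates R X + t; the wrist camera has in their place "mount" (4x4, takes a point from camera to tool coordinates, whose origin is the TCP and whose axes are the flange's). Camera axes: x right, y down, z forward; pixel columns grow to the right and rows downward; lengths in m; the calibration is good to about 2 mm. A picture is of the moment at which its call begins: read the wrist's pose just before it. camera_model takes no time and is no camera call.
- bot.finish_job(): hands the job in, once; it reports no verdict.
Trained networks look in the newest picture that a camera, given by its name, has taken for a name from the list of things; names that differ only in an ending like _2 or _b are one class to them, and where a whole thing is asked for, a point or a joint stands for the part that bears it (a point fixed in the world has none). Each returns a list of dicts, best first, with "confidence" (0 to 1); they miss things now and then, are a little off and sometimes report something else, mostly with a low value. They report only what shows in the picture. A call takes as long as a camera call. They do not tell look-alikes from the thing itself.
- look_for(label, camera): "rect" ([centre column, centre row, width, height] in pixels, round what is visible of it).
- tip_of(label, camera): "centre" ([column, row] in pixels: a listed point, or the origin of a listed thing).
The state is a dict: "clock": time; "joint_pos": joint angles; "dq": joint speeds; "effort": joint torques, N m; "position": TCP position; "tool_rot": TCP orientation; "contact_force": force on the tool from outside, world axes, zero at the start; "moment": the same for the moment, N m; "gripper_width": opening from 0.0 (shut) to 1.0 (fully open).
Only numpy, scipy, OpenCV 4.12 (cv2) and the standard library are available. Lean on these libraries where they do the work, as an engineer would, in place of code of your own. Each camera call takes 0.05 s, during which the arm holds its last target.

TASK

Pick up the sensor carrier by its blue tab, thread its drilled boss onto the free end of the hotplate's bent steel rod, and slide it gently round the bend and along the rod until it drives the stiff orange bush fully home against the post. Leave the carrier hanging upright on the rod up against the bush, let go of it, never force it, and leave the dish and the other glassware where they are.

Things in the scene. Friction and masses are not known exactly. Their poses are not given: they have to be found in the camera images.
- carrier: Loose upright sensor carrier, 120 to 200 g, 115 mm tall. Origin: underside centre, z up. Round black head (36 mm dia, 40 mm high); aluminium boss, 14 mm long, 27 mm across, with a through bore along x, 13 mm dia, axis 58 mm up; on top a flat blue grip tab, 71 to 115 mm up, 24 mm along x, 10 mm thick along y (pinch across y). Same either way round.
- bore (a point): Centre of the carrier's bore, 58 mm above its underside; axes as the carrier (x along the bore).
- stand: White fixed hotplate, 170 x 170 mm, 75 mm high, with a level bent steel rod (10 mm dia, axis 180 mm above the bench). Origin: underside centre, z up. In its axes (mm): post (16 dia, plate to rod) at x -70, y 0; from it the rod runs along +x to x 30, then bends right (to -y) on a 50 radius by 30 degrees to x 55, y -6.7, where the limb goes on.
- limb: Outer half of the same rod, fixed. Origin: mid-bend, on the rod axis (x 55, y -6.7, z 180 mm of the stand). Its x runs out to the free end. In its axes (mm): on from the origin by 30 degrees (50 radius) to x 25, y 6.7, then straight to x 95, y 6.7, the round-nosed end. Hand-bent: 52 to 68 degrees right of the stand's x; out from the origin it rises or droops evenly, by up to 5 there: feel for it.
- bush (a joint): Orange bush round the straight limb between the bend and the post, 20 mm diameter, 14 mm long. Value: how far it has been pushed towards the post, in m; 0.012 is fully home (a hard stop). It starts at 0 to 0.005, needs about 8 N to slide and stays where it is left.
- bush_face (a point): Centre of the bush's free face (the one that the carrier's boss pushes on), on the rod axis; axes as the stand.
- dish: Loose glass dish, 84 mm across, 22 mm high, standing on the hotplate under the rod. Origin: centre of the underside.
- amber: Brown glass bottle, 64 mm diameter, 150 mm tall. Origin: centre of the underside.
- amber2: A second brown glass bottle of the same size.
- beaker: Glass beaker, 66 mm diameter, 85 mm tall. Origin: centre of the underside.
- jar: White jar with a blue cap, 50 mm diameter, 60 mm tall. Origin: centre of the underside.
Mind the look-alikes: they are no part of the job. There is more than one size of the carrier; the one meant has the size given above.

How it is judged:
By the outcome, as a careful person would: the job done as asked, in the order asked, and still so for the second after the job is handed in, with the robot touching nothing.
It also fails if it takes over 72 s, if anything falls off the work surface, if the arm or the gripper's body presses on something with over 40 N, if the wrist force passes 120 N, or if a joint passes its speed limit or range.

## Working session

There is one attempt and no reset: what is moved stays moved. The work goes in short steps, Python scripts to look and compute and a tool call to move; the robot and the scene stay as the last step left them, time stands still between calls to the robot, and variables do not carry over. Pictures are saved under pics/ and viewed, and the job is handed in when it is done.

Besides the shell and the picture viewer there is one more tool, called as name(argument=value, ...) on one line, values as JSON. play_rows: Moves the arm, as the interface text tells. Its arguments: {"type":"object","properties":{"plan":{"type":"array"},"grip":{"type":"number"},"force":{"type":"number"}},"required":["plan"]}

```bash
ls; mkdir -p pics; python3 - <<'E'
from cell import bot, read_camera, camera_model, look_for, tip_of
import cv2
for n in ["scene","top","wrist"]:
    im=read_camera(n); cv2.imwrite(f"pics/{n}0.png",im[:,:,::-1])
    m=camera_model(n); print(n,m)
    for l in ["carrier","stand","limb","dish","bush_face"]:
        print(l,[(d['confidence'],d['centre']) for d in tip_of(l,n)][:3])
print(bot.observe())
E
```

```text
pics
scene {'camera_matrix': array([[465.67588442,   0.        , 331.44463794],
       [  0.        , 465.67588442, 197.20876901],
       [  0.        ,   0.        ,   1.        ]]), 'R': array([[ 0.4686968 ,  0.88322025, -0.01566178],
       [ 0.47788326, -0.26842902, -0.83640508],
       [-0.74293398,  0.38453588, -0.547888  ]]), 't': array([-0.20969135, -0.13886537,  1.62543592])}
carrier [(0.81, [268.1, 260.7]), (0.71, [229.1, 336.0])]
stand [(0.63, [381.8, 248.8])]
limb [(0.69, [362.9, 199.2])]
dish [(0.89, [381.6, 228.6])]
bush_face [(0.41, [394.9, 184.8])]
top {'camera_matrix': array([[479.15256549,   0.        , 321.52788257],
       [  0.        , 479.15256549, 203.1361986 ],
       [  0.        ,   0.        ,   1.        ]]), 'R': array([[ 0.01851999, -0.99971994,  0.01473278],
       [-0.97994585, -0.02107374, -0.19814646],
       [ 0.19840144, -0.01076766, -0.98006169]]), 't': array([-0.02644557,  0.5450038 ,  1.46963284])}
carrier [(0.71, [379.9, 219.2]), (0.57, [357.3, 219.8]), (0.53, [422.4, 169.5])]
stand [(0.86, [299.9, 189.4]), (0.64, [299.5, 181.7])]
limb [(0.51,
[... 769 characters left out ...]
, -2.41041716e-04,
        7.46290676e+01, -5.47061575e+00]), 'dq': array([-0.08256005,  0.0449609 , -0.11880314,  0.08405551,  0.05491872,
        0.06206381]), 'effort': array([ 4.10447567e-03, -8.78638601e+01, -3.82267892e+01,  7.11557362e-02,
        4.34431946e-02,  2.72392822e-05]), 'position': array([0.18398432, 0.59730547, 0.21394605]), 'tool_rot': array([[-9.55683559e-01,  2.94395882e-01,  1.26600662e-05],
       [ 2.94395882e-01,  9.55683559e-01,  1.98666390e-05],
       [-6.25036040e-06,  2.27132916e-05, -1.00000000e+00]]), 'contact_force': array([ 0.27430676, -0.10516746,  1.37007086]), 'moment': array([ 0.00520756, -0.02829181,  0.03212775]), 'gripper_width': 0.9998293361623104}
```

View pics/scene0.png

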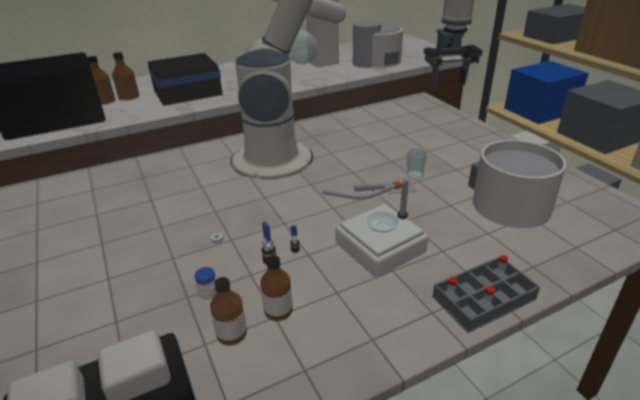

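View pics/top0.png

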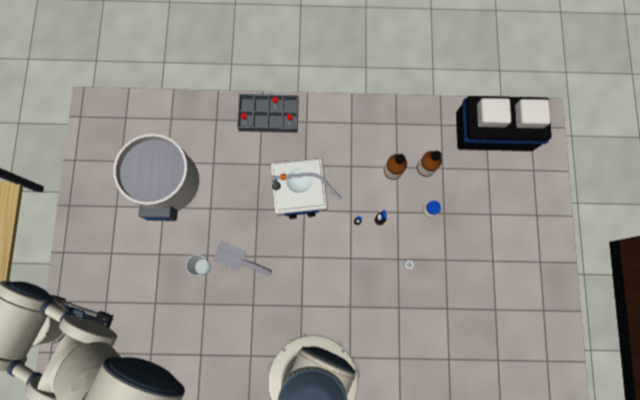

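```bash
python3 - <<'E'
import cv2
a=cv2.imread("pics/scene0.png");cv2.imwrite("pics/scenez0.png",cv2.resize(a[130:370,180:500],(800,600),interpolation=cv2.INTER_CUBIC))
a=cv2.imread("pics/top0.png");cv2.imwrite("pics/topz0.png",cv2.resize(a[120:270,240:440],(800,600),interpolation=cv2.INTER_CUBIC))
E
```

```text
(no output)
```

View pics/scenez0.png

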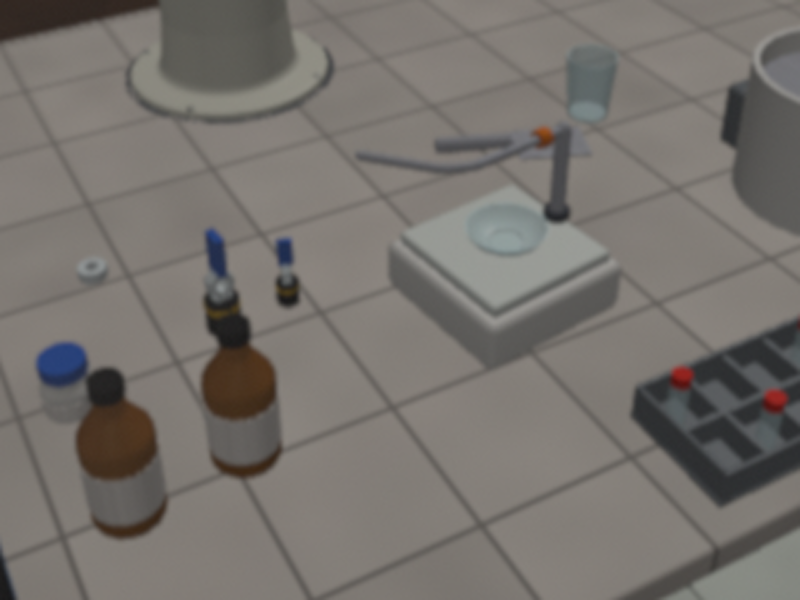

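View pics/topz0.png

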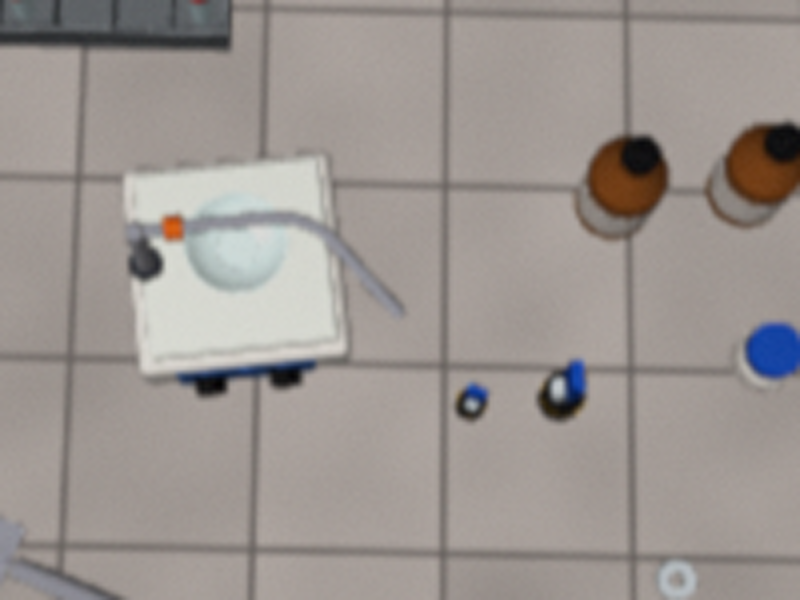

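```bash
cat > h.py <<'E'
import numpy as np, cv2
from cell import bot, read_camera, camera_model, look_for, tip_of
def P(n,st=None):
    m=camera_model(n);K=m['camera_matrix']
    if n=='wrist':
        st=st or bot.observe()
        T=np.eye(4);T[:3,:3]=st['tool_rot'];T[:3,3]=st['position'];W=np.linalg.inv(T@m['mount'])
        return K@W[:3]
    return K@np.c_[m['R'],m['t']]
def proj(Pm,X):
    X=np.atleast_2d(X);q=np.c_[X,np.ones(len(X))]@Pm.T;return q[:,:2]/q[:,2:]
def tri(Ps,uv):
    A=[]
    for M,(u,v) in zip(Ps,uv):A+= [u*M[2]-M[0],v*M[2]-M[1]]
    s=np.linalg.svd(np.array(A))[2][-1];return s[:3]/s[3]
def bp(M,uv,z):
    u,v=uv;A=np.array([u*M[2]-M[0],v*M[2]-M[1]])
    return np.r_[np.linalg.solve(A[:,:2],-A[:,3]-A[:,2]*z),z]
E
python3 - <<'E'
from h import *
np.set_printoptions(precision=4,suppress=True)
S,T=P('scene'),P('top')
s=lambda u,v:(180+u/2.5,130+v/2.5); t=lambda u,v:(240+u/4,120+v/4)
def show(n,a,b):
    X=tri([S,T],[a,b]);print(n,X,proj(S,X)[0]-a,proj(T,X)[0]-b)
show('rodend',s(358,154),t(403,313))
show('bush',s(543,135),t(173,228))
show('posttop',s(562,130),t(135,231))
show('postbase',s(557,212),t(146,260))
show('big tabtop',s(213,234),t(578,366))
show('small tabtop',s(285,241),t(480,390))
show('big base',s(222,325),t(560,402))
for c in [(127,173),(327,155),(348,352),(142,375)]: print(bp(T,t(*c),.075))
E
```

```text
rodend [ 0.5369 -0.0686  0.1784] [-0.7854  0.0628] [-0.5416 -0.2633]
bush [0.5969 0.1013 0.1803] [-0.7026  0.108 ] [-0.4653 -0.2995]
posttop [0.5941 0.1281 0.1767] [ 0.016  -0.0026] [0.0106 0.007 ]
postbase [0.5959 0.1281 0.0796] [-0.2436  0.0381] [-0.1597 -0.1027]
big tabtop [ 0.5105 -0.2078  0.1177] [ 0.4116 -0.011 ] [0.2843 0.1049]
small tabtop [ 0.499  -0.1344  0.075 ] [-0.8967  0.0444] [-0.6232 -0.2657]
big base [ 0.5028 -0.2086 -0.0008] [-0.2223  0.0061] [-0.151  -0.0568]
[0.6676 0.1457 0.075 ]
[ 0.6861 -0.0133  0.075 ]
[ 0.5261 -0.0327  0.075 ]
[0.5045 0.1276 0.075 ]
```

```bash
cat >> h.py <<'E'
from scipy.spatial.transform import Rotation as Ro
def down(yaw):
    a=np.radians(yaw);x=np.array([np.cos(a),np.sin(a),0]);z=np.array([0,0,-1.]);return np.c_[x,np.cross(z,x),z]
def plan(pts,step=.06,ang=10,pose=None):
    """pts: list of (x,y,z,yaw)"""
    if pose is None:
        o=bot.observe();p,R=o['position'],o['tool_rot']
    else: p,R=pose
    rows=[]
    for (x,y,z,yaw) in pts:
        g=np.array([x,y,z]);G=down(yaw)
        rv=Ro.from_matrix(R.T@G).as_rotvec()
        n=max(1,int(np.ceil(max(np.linalg.norm(g-p)/step,np.degrees(np.linalg.norm(rv))/ang))))
        p0,R0=p,R
        for i in range(1,n+1):
            pn=p0+(g-p0)*i/n;Rn=R0@Ro.from_rotvec(rv*i/n).as_matrix()
            d=R.T@(pn-p);w=Ro.from_matrix(R.T@Rn).as_rotvec()
            rows.append((d,w));p,R=pn,Rn
    for i,(d,w) in enumerate(rows):
        print(i,dict(zip(['x','y','z','rx','ry','rz'],[float(round(v,4)) for v in [*d,*w]])))
def st():
    o=bot.observe();R=o['tool_rot']
    print('t %.2f pos %s yaw %.2f tilt %s F %s w %.3f q %s'%(o['clock'],o['position'].round(4),np.degrees(np.arctan2(R[1,0],R[0,0])),R[:2,2].round(4),o['contact_force'].round(1),o['gripper_width'],o['joint_pos'].round(0)))
    return o
E
python3 -c "
from h import *
plan([(.25,.45,.32,140),(.54,-.04,.33,90)])"
```

```text
0 {'x': -0.0266, 'y': -0.0303, 'z': -0.0265, 'rx': 0.0, 'ry': 0.0, 'rz': 0.0998}
1 {'x': -0.0295, 'y': -0.0275, 'z': -0.0265, 'rx': 0.0, 'ry': 0.0, 'rz': 0.0998}
2 {'x': -0.0321, 'y': -0.0245, 'z': -0.0265, 'rx': 0.0, 'ry': 0.0, 'rz': 0.0998}
3 {'x': -0.0344, 'y': -0.0211, 'z': -0.0265, 'rx': 0.0, 'ry': 0.0, 'rz': 0.0998}
4 {'x': -0.0537, 'y': -0.0189, 'z': -0.001, 'rx': 0.0, 'ry': 0.0, 'rz': 0.0873}
5 {'x': -0.0552, 'y': -0.0141, 'z': -0.001, 'rx': 0.0, 'ry': 0.0, 'rz': 0.0873}
6 {'x': -0.0562, 'y': -0.0093, 'z': -0.001, 'rx': 0.0, 'ry': 0.0, 'rz': 0.0873}
7 {'x': -0.0568, 'y': -0.0043, 'z': -0.001, 'rx': 0.0, 'ry': 0.0, 'rz': 0.0873}
8 {'x': -0.0569, 'y': 0.0006, 'z': -0.001, 'rx': 0.0, 'ry': 0.0, 'rz': 0.0873}
9 {'x': -0.0567, 'y': 0.0056, 'z': -0.001, 'rx': 0.0, 'ry': 0.0, 'rz': 0.0873}
10 {'x': -0.056, 'y': 0.0105, 'z': -0.001, 'rx': 0.0, 'ry': 0.0, 'rz': 0.0873}
11 {'x': -0.0548, 'y': 0.0153, 'z': -0.001, 'rx': 0.0, 'ry': 0.0, 'rz': 0.0873}
12 {'x': -0.0533, 'y': 0.0201, 'z': -0.001, 'rx': 0.0, 'ry': 0.0, 'rz': 0.0873}
13 {'x': -0.0513, 'y': 0.0246, 'z': -0.001, 'rx': 0.0, 'ry': 0.0, 'rz': 0.0873}
```

play_rows(plan=[{"x":-0.027,"y":-0.03,"z":-0.027,"rx":0,"ry":0,"rz":0.1},{"x":-0.03,"y":-0.027,"z":-0.027,"rx":0,"ry":0,"rz":0.1},{"x":-0.032,"y":-0.024,"z":-0.027,"rx":0,"ry":0,"rz":0.1},{"x":-0.034,"y":-0.021,"z":-0.026,"rx":0,"ry":0,"rz":0.1},{"x":-0.054,"y":-0.019,"z":-0.001,"rx":0,"ry":0,"rz":0.087}], grip=0)

```text
clock: 1.52
position: [0.2803, 0.3984, 0.3246]
tool_rot: [[-0.7, 0.715, 0.001], [0.715, 0.7, -0.0], [-0.001, 0.001, -1.0]]
contact_force: [1.6, 0.6, -0.3]
gripper_width: 1.0
```

play_rows(plan=[{"x":-0.055,"y":-0.014,"z":-0.001,"rx":0,"ry":0,"rz":0.087},{"x":-0.056,"y":-0.009,"z":-0.001,"rx":0,"ry":0,"rz":0.087},{"x":-0.057,"y":-0.004,"z":-0.001,"rx":0,"ry":0,"rz":0.087},{"x":-0.057,"y":0.001,"z":-0.001,"rx":0,"ry":0,"rz":0.087},{"x":-0.057,"y":0.006,"z":-0.001,"rx":0,"ry":0,"rz":0.087}])

```text
clock: 2.15
position: [0.4261, 0.1437, 0.3316]
tool_rot: [[-0.321, 0.947, 0.005], [0.947, 0.321, 0.002], [0.0, 0.005, -1.0]]
contact_force: [0.9, 0.2, 0.0]
gripper_width: 1.003
```

```bash
python3 -c "
from h import *
st();plan([(.54,-.04,.33,90)])"
```

```text
t 2.15 pos [0.4261 0.1437 0.3316] yaw 108.71 tilt [0.005  0.0018] F [0.9 0.2 0. ] w 1.003 q [11.  7. 90.  0. 83. -8.]
0 {'x': -0.0526, 'y': 0.0122, 'z': 0.0005, 'rx': 0.0013, 'ry': -0.0003, 'rz': 0.0817}
1 {'x': -0.0515, 'y': 0.0165, 'z': 0.0004, 'rx': 0.0013, 'ry': -0.0003, 'rz': 0.0817}
2 {'x': -0.0499, 'y': 0.0206, 'z': 0.0004, 'rx': 0.0013, 'ry': -0.0003, 'rz': 0.0817}
3 {'x': -0.0481, 'y': 0.0246, 'z': 0.0004, 'rx': 0.0013, 'ry': -0.0003, 'rz': 0.0817}
```

play_rows(plan=[{"x":-0.053,"y":0.012,"z":0,"rx":0.001,"ry":0,"rz":0.082},{"x":-0.052,"y":0.017,"z":0,"rx":0.001,"ry":0,"rz":0.082},{"x":-0.05,"y":0.021,"z":0,"rx":0.001,"ry":0,"rz":0.082},{"x":-0.048,"y":0.025,"z":0,"rx":0.001,"ry":0,"rz":0.082},{"x":0,"y":0,"z":0,"rx":0,"ry":0,"rz":0}])

```text
clock: 2.78
position: [0.5446, -0.0518, 0.3322]
tool_rot: [[0.019, 1.0, 0.003], [1.0, -0.019, 0.001], [0.001, 0.003, -1.0]]
contact_force: [-0.5, 1.0, -0.5]
gripper_width: 1.0
```

```bash
python3 -c "
from h import *
import pickle
o=st();im=read_camera('wrist')
pickle.dump((o,im),open('w1.pkl','wb'))
cv2.imwrite('pics/w1.png',im[:,:,::-1])
for l in ['limb','bush_face','carrier','stand']: print(l,tip_of(l,'wrist'))
"
```

```text
t 2.77 pos [ 0.5446 -0.0518  0.3322] yaw 88.94 tilt [0.0033 0.0011] F [-0.5  1.  -0.5] w 1.000 q [-12.  16.  78.   0.  86. -11.]
limb [{'centre': [374.2, 139.3], 'confidence': 0.74}]
bush_face [{'centre': [374.1, 50.2], 'confidence': 0.62}]
carrier [{'centre': [302.0, 245.5], 'confidence': 0.87}, {'centre': [300.6, 215.0], 'confidence': 0.69}]
stand [{'centre': [373.1, 45.7], 'confidence': 0.46}]
```

View pics/w1.png

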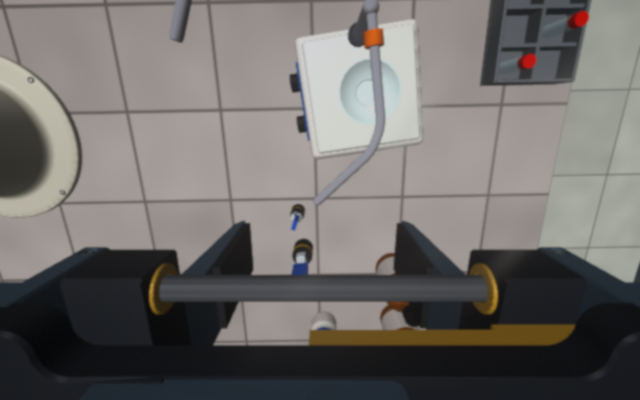

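```bash
python3 - <<'E'
import cv2,pickle
im=cv2.imread('pics/w1.png')
cv2.imwrite('pics/w1z.png',cv2.resize(im[0:225,240:460],(587*1,600),interpolation=cv2.INTER_CUBIC))
a=cv2.imread("pics/scene0.png");cv2.imwrite("pics/scz.png",cv2.resize(a[170:230,310:420],(792,432),interpolation=cv2.INTER_CUBIC))
a=cv2.imread("pics/top0.png");cv2.imwrite("pics/tpz.png",cv2.resize(a[160:220,260:360],(800,480),interpolation=cv2.INTER_CUBIC))
E
```

```text
(no output)
```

View pics/w1z.png

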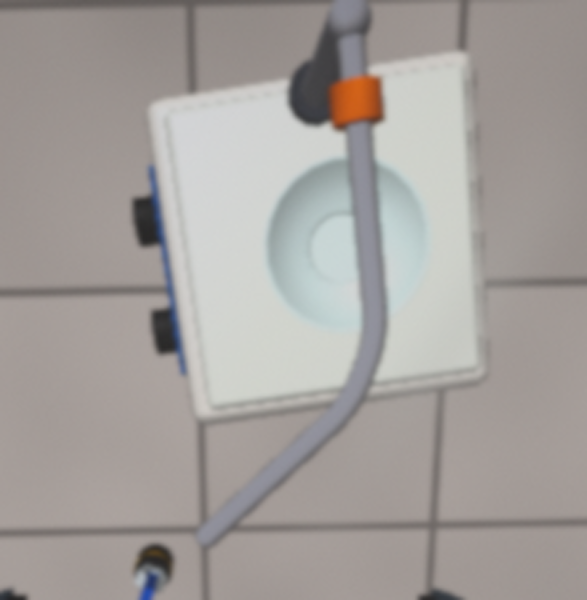

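View pics/scz.png

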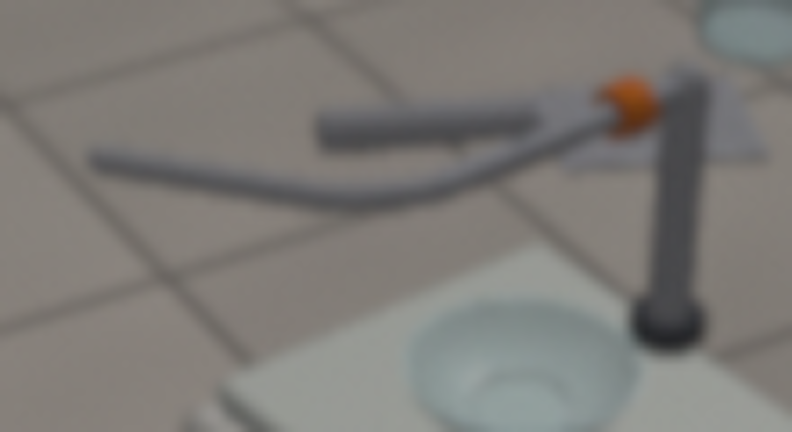

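View pics/tpz.png

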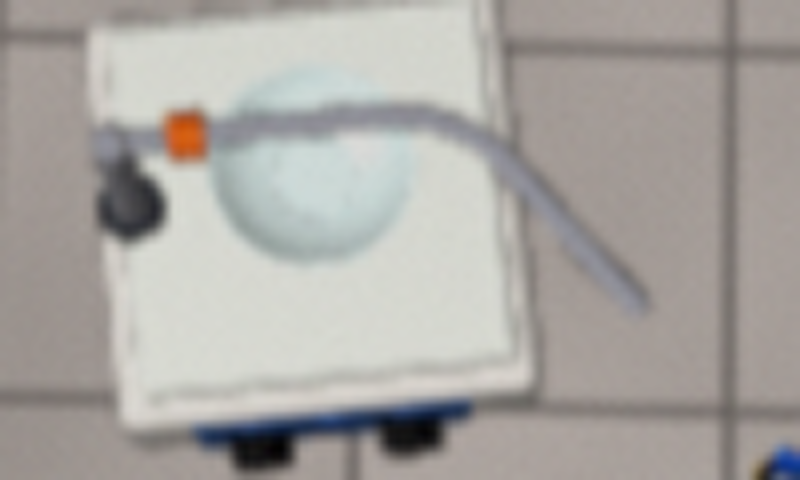

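```bash
cat > fit.py <<'E'
from h import *
import pickle
from scipy.optimize import least_squares
o,_=pickle.load(open('w1.pkl','rb'))
Ps={'s':P('scene'),'t':P('top'),'w':P('wrist',o)}
pts={'w':np.array([(240+u/2.668,v/2.667) for u,v in [(351,45),(361,165),(366,215),(371,265),(375,310),(370,355),(350,395),(325,422),(300,447),(265,480),(230,512),(203,538)]]),
's':np.array([(310+u/7.2,170+v/7.2) for u,v in [(600,115),(540,145),(480,170),(430,186),(380,197),(330,197),(270,190),(210,180),(150,170),(92,160)]]),
't':np.array([(260+u/8,160+v/8) for u,v in [(225,130),(280,125),(340,117),(400,113),(440,115),(485,138),(520,170),(560,213),(600,257),(644,305)]])}
posts={'w':[(240+351/2.668,18/2.667)],'t':[(260+112/8,160+140/8)]}
def rod(p):
    sx,sy,yaw,la,pit=p[:5]
    X=[np.array([x,0,.18]) for x in np.linspace(-.07,.03,30)]
    for a in np.radians(np.linspace(1,30,15)): X.append(np.array([.03+.05*np.sin(a),-.05*(1-np.cos(a)),.18]))
    O=np.array([.055,-.0067,.18]);c,s=np.cos(-la),np.sin(-la);ex=np.array([c,s,0]);ey=np.array([-s,c,0])
    L=[(.0,.0)]
    L=[(.025-.05*np.sin(a),.0067-.05*(1-np.cos(a))) for a in np.radians(np.linspace(30,0,16))][1:]+[(x,.0067) for x in np.linspace(.028,.095,25)]
    for x,y in L: X.append(O+ex*x+ey*y+np.array([0,0,np.tan(pit)*x]))
    X=np.array(X);c,s=np.cos(yaw),np.sin(yaw)
    W=X.copy();W[:,0]=sx+c*X[:,0]-s*X[:,1];W[:,1]=sy+s*X[:,0]+c*X[:,1]
    return W
def dist(q,pl):
    a,b=pl[:-1],pl[1:];d=b-a
    t=np.clip(((q-a)*d).sum(1)/(d*d).sum(1),0,1);e=q-(a+t[:,None]*d);i=np.argmin((e*e).sum(1))
    return e[i]
def res(p,full=False):
    W=rod(p);r=[];out={}
    for k,c in zip('stw',[p[5:7],p[7:9],p[9:11]]):
        pl=proj(Ps[k],W)+c
        e=np.array([dist(q,pl) for q in pts[k]]);
        e=np.r_[e,[pts[k][-1]-pl[-1]]]
        w=1.0 if k!='w' else 0.8
        out[k]=e;r+=list((w*e).ravel())
    if full:return out
    for k in posts: pass
    r+=list(np.array(p[5:11])/1.0); r+=[(p[4])/np.radians(4)*.3]
    return np.array(r)
if __name__=='__main__':
    np.set_printoptions(precision=3,suppress=True)
    p0=np.r_[.6,.057,np.radians(-83),np.radians(58),0,np.zeros(6)]
    s=least_squares(res,p0,loss='soft_l1',f_scale=.7);p=s.x
    C=np.linalg.inv(s.jac.T@s.jac)
    print(p[:2],np.degrees(p[2:5]),'off',p[5:]); print('sd',np.sqrt(np.diag(C))[:2],np.degrees(np.sqrt(np.diag(C))[2:5]))
    print('end',rod(p)[-1],'rms',{k:np.sqrt((v**2).mean()) for k,v in res(p,True).items()})
    np.save('rod.npy',p)
E
python3 fit.py
```

```text
[0.603 0.057] [-83.28   54.65   -0.811] off [-0.146  0.769  0.585  0.083 -0.11  -0.232]
sd [0.001 0.002] [0.731 1.325 1.299]
end [ 0.537 -0.067  0.179] rms {'s': np.float64(0.14507332996378994), 't': np.float64(0.13899648958260677), 'w': np.float64(0.49540658381132957)}
```

```bash
python3 -c "
from h import *
plan([(.507,-.208,.26,70)],step=.045)"
```

```text
0 {'x': -0.0402, 'y': -0.0085, 'z': 0.0181, 'rx': 0.0008, 'ry': -0.0006, 'rz': 0.0842}
1 {'x': -0.0408, 'y': -0.0051, 'z': 0.0182, 'rx': 0.0008, 'ry': -0.0006, 'rz': 0.0842}
2 {'x': -0.041, 'y': -0.0016, 'z': 0.0182, 'rx': 0.0008, 'ry': -0.0006, 'rz': 0.0842}
3 {'x': -0.041, 'y': 0.0019, 'z': 0.0182, 'rx': 0.0008, 'ry': -0.0006, 'rz': 0.0842}
```

play_rows(plan=[{"x":-0.04,"y":-0.008,"z":0.018,"rx":0.001,"ry":0,"rz":0.084},{"x":-0.041,"y":-0.005,"z":0.018,"rx":0.001,"ry":0,"rz":0.084},{"x":-0.041,"y":-0.002,"z":0.018,"rx":0.001,"ry":0,"rz":0.084},{"x":-0.041,"y":0.002,"z":0.018,"rx":0.001,"ry":0,"rz":0.084},{"x":0,"y":0,"z":0,"rx":0,"ry":0,"rz":0}])

```text
clock: 3.65
position: [0.5063, -0.2064, 0.2604]
tool_rot: [[0.341, 0.94, 0.003], [0.94, -0.341, 0.002], [0.003, 0.002, -1.0]]
contact_force: [-0.1, 0.4, 0.6]
gripper_width: 1.002
```

```bash
python3 -c "
from h import *
import pickle
o=st();im=read_camera('wrist')
pickle.dump((o,im),open('w2.pkl','wb'))
M=P('wrist',o);c=proj(M,[[.507,-.208,.1]])[0];print(c)
cv2.imwrite('pics/w2.png',im[:,:,::-1])
x,y=int(c[0]),int(c[1]);x0,y0=x-80,max(0,y-75)
print(x0,y0)
cv2.imwrite('pics/w2z.png',cv2.resize(im[y0:y0+150,x0:x0+160,::-1],(800,750)[0:2] if 0 else (640,600),interpolation=cv2.INTER_CUBIC))
print('carrier',tip_of('carrier','wrist'),tip_of('bore','wrist'))
"
```

```text
t 3.65 pos [ 0.5063 -0.2064  0.2604] yaw 70.04 tilt [0.003  0.0021] F [-0.1  0.4  0.6] w 1.002 q [-29.  19.  85.   0.  76.  -9.]
[324.08914172 188.2402955 ]
244 113
carrier [{'centre': [322.9, 172.0], 'confidence': 0.94}, {'centre': [301.1, 129.5], 'confidence': 0.7}] [{'centre': [320.1, 180.8], 'confidence': 0.79}, {'centre': [299.2, 130.7], 'confidence': 0.7}]
```

View pics/w2.png

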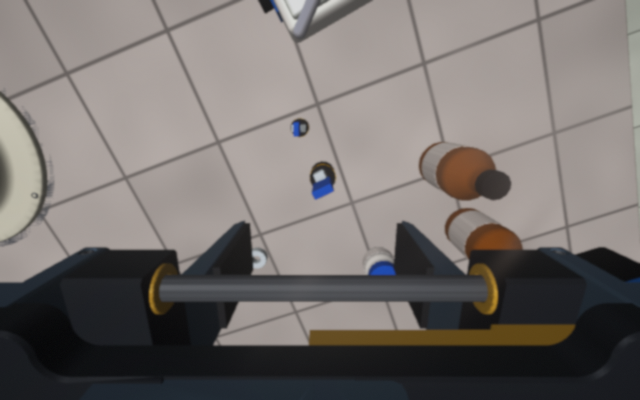

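View pics/w2z.png

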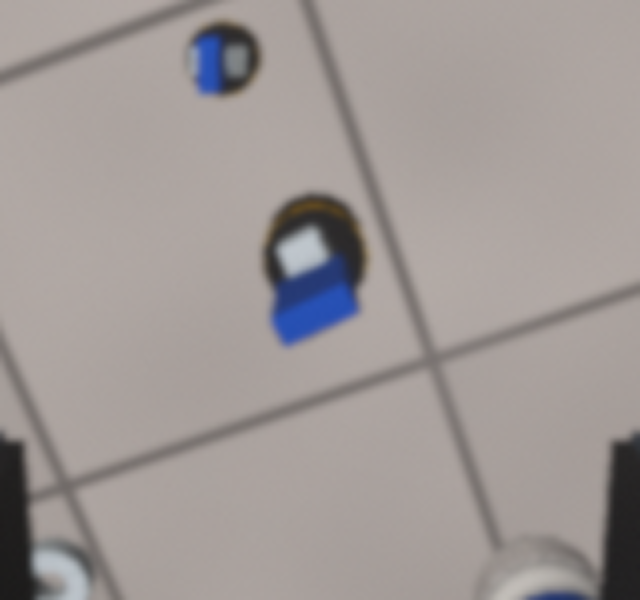

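```bash
python3 -c "
from h import *
import pickle
o,im=pickle.load(open('w2.pkl','rb'));M=P('wrist',o)
C=np.array([bp(M,(244+u/4,113+v/4),.115) for u,v in [(275,318),(346,283),(357,312),(286,346)]])
print(C.round(4),C.mean(0).round(4));
for a,b in [(0,1),(3,2),(0,3),(1,2)]:
  d=C[b]-C[a];print(np.linalg.norm(d).round(4),np.degrees(np.arctan2(d[1],d[0])))
b=bp(M,(322.9,172),0);print(b)
"
```

```text
[[ 0.4945 -0.2048  0.115 ]
 [ 0.5166 -0.2021  0.115 ]
 [ 0.5168 -0.211   0.115 ]
 [ 0.4946 -0.2135  0.115 ]] [ 0.5056 -0.2079  0.115 ]
0.0223 6.961875040842655
0.0223 6.485410647462122
0.0087 -89.5494422703561
0.0089 -89.18678887270197
[ 0.50611356 -0.20700588  0.        ]
```

```bash
python3 -c "
from h import *
plan([(.5058,-.2077,.16,5.5)],step=.045)"
```

```text
0 {'x': -0.0006, 'y': -0.0002, 'z': 0.0146, 'rx': 0.0003, 'ry': -0.0008, 'rz': 0.1615}
1 {'x': -0.0006, 'y': -0.0001, 'z': 0.0146, 'rx': 0.0003, 'ry': -0.0008, 'rz': 0.1615}
2 {'x': -0.0006, 'y': 0.0, 'z': 0.0146, 'rx': 0.0003, 'ry': -0.0008, 'rz': 0.1615}
3 {'x': -0.0006, 'y': 0.0001, 'z': 0.0146, 'rx': 0.0003, 'ry': -0.0008, 'rz': 0.1615}
4 {'x': -0.0005, 'y': 0.0002, 'z': 0.0146, 'rx': 0.0003, 'ry': -0.0008, 'rz': 0.1615}
5 {'x': -0.0005, 'y': 0.0003, 'z': 0.0146, 'rx': 0.0003, 'ry': -0.0008, 'rz': 0.1615}
6 {'x': -0.0004, 'y': 0.0004, 'z': 0.0146, 'rx': 0.0003, 'ry': -0.0008, 'rz': 0.1615}
```

play_rows(plan=[{"x":-0.0006,"y":0,"z":0.014,"rx":0,"ry":-0.001,"rz":0.165},{"x":-0.0006,"y":0,"z":0.014,"rx":0,"ry":-0.001,"rz":0.165},{"x":-0.0006,"y":0,"z":0.014,"rx":0,"ry":-0.001,"rz":0.165},{"x":-0.0006,"y":0,"z":0.014,"rx":0,"ry":-0.001,"rz":0.165},{"x":-0.0006,"y":0,"z":0.014,"rx":0,"ry":-0.001,"rz":0.165}], grip=0.5, force=30)

```text
clock: 4.42
position: [0.5103, -0.2004, 0.195]
tool_rot: [[0.925, 0.38, 0.01], [0.38, -0.925, -0.005], [0.007, 0.009, -1.0]]
contact_force: [0.5, 0.5, -0.6]
gripper_width: 0.505
```

play_rows(plan=[{"x":0,"y":0,"z":0.014,"rx":0,"ry":-0.001,"rz":0.16},{"x":0,"y":0,"z":0.014,"rx":0,"ry":-0.001,"rz":0.16},{"x":0,"y":0,"z":0,"rx":0,"ry":0,"rz":0},{"x":0,"y":0,"z":0,"rx":0,"ry":0,"rz":0},{"x":0,"y":0,"z":0,"rx":0,"ry":0,"rz":0}])

```text
clock: 5.05
position: [0.5132, -0.1956, 0.1693]
tool_rot: [[0.997, 0.076, 0.012], [0.076, -0.997, -0.007], [0.012, 0.008, -1.0]]
contact_force: [-0.0, -0.6, 0.6]
gripper_width: 0.503
```

```bash
python3 -c "
from h import *
import pickle
o=st();im=read_camera('wrist')
pickle.dump((o,im),open('w3.pkl','wb'))
cv2.imwrite('pics/w3.png',im[:,:,::-1])
print('carrier',tip_of('carrier','wrist'),tip_of('bore','wrist'))
plan([(.5058,-.2077,.16,5.5)])
"
```

```text
t 5.05 pos [ 0.5132 -0.1956  0.1693] yaw 4.35 tilt [ 0.0121 -0.0069] F [-0.  -0.6  0.6] w 0.503 q [-27.  25.  92.  -0.  63.  59.]
carrier [{'centre': [270.2, 197.4], 'confidence': 0.95}, {'centre': [330.6, 192.8], 'confidence': 0.9}] [{'centre': [333.7, 207.2], 'confidence': 0.58}, {'centre': [265.0, 202.8], 'confidence': 0.56}]
0 {'x': -0.0082, 'y': 0.0112, 'z': 0.009, 'rx': 0.0078, 'ry': -0.0111, 'rz': -0.0221}
```

View pics/w3.png

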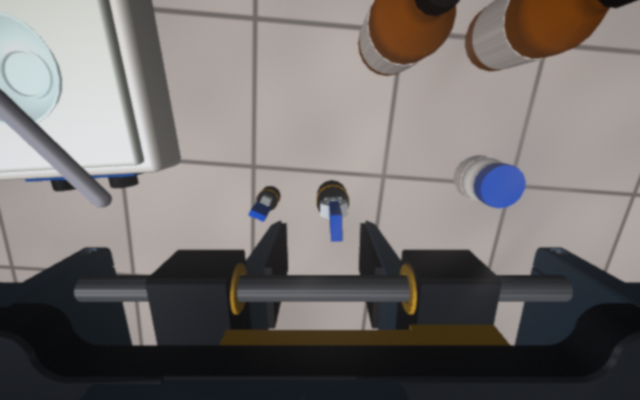

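```bash
python3 -c "
from h import *
import pickle
o,im=pickle.load(open('w3.pkl','rb'))
cv2.imwrite('pics/w3z.png',cv2.resize(im[165:255,280:400,::-1],(800,600),interpolation=cv2.INTER_CUBIC))
"
```

```text
(no output)
```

View pics/w3z.png

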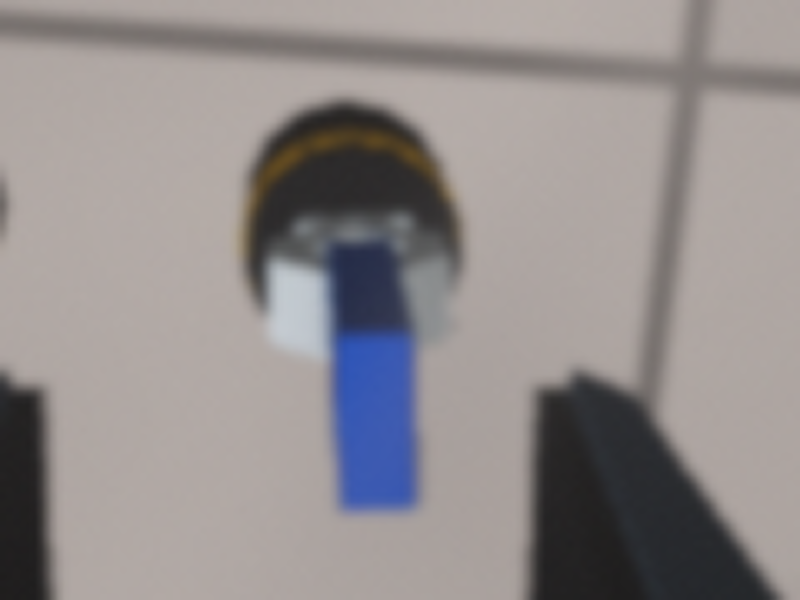

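```bash
python3 -c "
from h import *
import pickle
o,im=pickle.load(open('w3.pkl','rb'));M=P('wrist',o);k=120/800
C=np.array([bp(M,(280+u*k,165+v*.15),.115) for u,v in [(337,333),(411,333),(417,509),(341,509)]])
print(C.round(4),C.mean(0).round(4));
for a,b in [(3,0),(2,1),(0,1),(3,2)]:
  d=C[b]-C[a];print(np.linalg.norm(d).round(4),np.degrees(np.arctan2(d[1],d[0])))
plan([(.5058,-.2077,.16,5.5),(.5058,-.2077,.078,5.5)],step=.03)
"
```

```text
[[ 0.5156 -0.2018  0.115 ]
 [ 0.5163 -0.2108  0.115 ]
 [ 0.4931 -0.2138  0.115 ]
 [ 0.4923 -0.2042  0.115 ]] [ 0.5043 -0.2077  0.115 ]
0.0234 6.063853891942103
0.0235 7.274000465728773
0.0091 -85.72916801142388
0.0096 -85.77647828516989
0 {'x': -0.0082, 'y': 0.0112, 'z': 0.009, 'rx': 0.0078, 'ry': -0.0111, 'rz': -0.0221}
1 {'x': -0.0, 'y': 0.0, 'z': 0.0273, 'rx': -0.0, 'ry': -0.0, 'rz': 0.0}
2 {'x': -0.0, 'y': 0.0, 'z': 0.0273, 'rx': -0.0, 'ry': -0.0, 'rz': 0.0}
3 {'x': -0.0, 'y': 0.0, 'z': 0.0273, 'rx': -0.0, 'ry': -0.0, 'rz': 0.0}
```

play_rows(plan=[{"x":-0.009,"y":0.0112,"z":0.009,"rx":0.008,"ry":-0.011,"rz":-0.029},{"x":0,"y":0,"z":0.015,"rx":0,"ry":0,"rz":0},{"x":0,"y":0,"z":0.015,"rx":0,"ry":0,"rz":0},{"x":0,"y":0,"z":0.015,"rx":0,"ry":0,"rz":0},{"x":0,"y":0,"z":0,"rx":0,"ry":0,"rz":0}])

```text
clock: 5.82
position: [0.5052, -0.207, 0.1119]
tool_rot: [[0.995, 0.103, 0.0], [0.103, -0.995, 0.0], [0.0, -0.0, -1.0]]
contact_force: [0.1, -0.3, 0.5]
gripper_width: 0.498
```

```bash
python3 -c "
from h import *
st()
plan([(.505,-.2077,.078,6)],step=.02)
"
```

```text
t 5.83 pos [ 0.5052 -0.207   0.1119] yaw 5.92 tilt [0.0004 0.0005] F [ 0.1 -0.3  0.5] w 0.498 q [-29.  29.  95.   0.  56.  55.]
0 {'x': -0.0001, 'y': 0.0003, 'z': 0.0169, 'rx': -0.0002, 'ry': -0.0002, 'rz': -0.0007}
1 {'x': -0.0001, 'y': 0.0003, 'z': 0.0169, 'rx': -0.0002, 'ry': -0.0002, 'rz': -0.0007}
```

play_rows(plan=[{"x":0,"y":0.0005,"z":0.017,"rx":0,"ry":0,"rz":0},{"x":0,"y":0,"z":0.016,"rx":0,"ry":0,"rz":0},{"x":0,"y":0,"z":0,"rx":0,"ry":0,"rz":0},{"x":0,"y":0,"z":0,"rx":0,"ry":0,"rz":0},{"x":0,"y":0,"z":0,"rx":0,"ry":0,"rz":0}])

```text
clock: 6.45
position: [0.5067, -0.2072, 0.0799]
tool_rot: [[0.995, 0.103, 0.003], [0.103, -0.995, -0.001], [0.003, 0.001, -1.0]]
contact_force: [-0.2, 0.4, -0.0]
gripper_width: 0.502
```

play_rows(plan=[{"x":0,"y":0,"z":0,"rx":0,"ry":0,"rz":0},{"x":0,"y":0,"z":0,"rx":0,"ry":0,"rz":0},{"x":0,"y":0,"z":0,"rx":0,"ry":0,"rz":0},{"x":0,"y":0,"z":0,"rx":0,"ry":0,"rz":0},{"x":0,"y":0,"z":0,"rx":0,"ry":0,"rz":0}], grip=1.0, force=45)

```text
clock: 7.08
position: [0.5072, -0.2075, 0.0809]
tool_rot: [[0.995, 0.103, 0.004], [0.103, -0.995, -0.002], [0.004, 0.002, -1.0]]
contact_force: [0.4, 0.1, -0.5]
gripper_width: 0.112
```

```bash
python3 -c "
from h import *
o=st();im=read_camera('wrist')
cv2.imwrite('pics/w4.png',im[:,:,::-1])
"
```

```text
t 7.08 pos [ 0.5072 -0.2075  0.0809] yaw 5.92 tilt [ 0.0043 -0.0015] F [ 0.4  0.1 -0.5] w 0.112 q [-29.  32.  96.   0.  52.  56.]
```

View pics/w4.png

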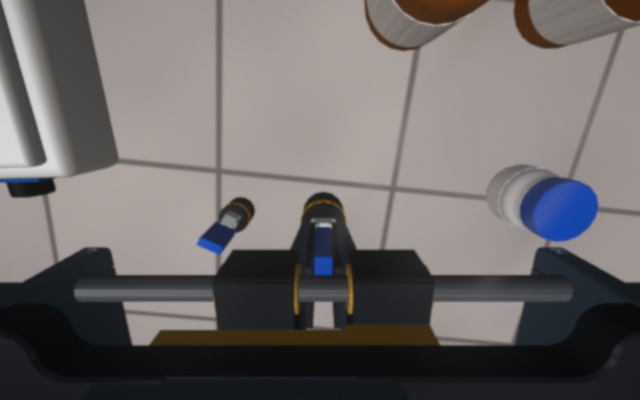

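```bash
python3 -c "
from h import *
st()
plan([(.507,-.2075,.202,5.92),(.515,-.087,.204,42.1)],step=.03)
"
```

```text
t 7.12 pos [ 0.5072 -0.2075  0.0808] yaw 5.91 tilt [ 0.0043 -0.0014] F [ 0.7 -0.6  0.4] w 0.105 q [-29.  32.  96.   0.  52.  56.]
0 {'x': 0.0001, 'y': 0.0, 'z': -0.0242, 'rx': 0.0004, 'ry': -0.0008, 'rz': -0.0}
1 {'x': 0.0, 'y': 0.0, 'z': -0.0242, 'rx': 0.0004, 'ry': -0.0008, 'rz': -0.0}
2 {'x': 0.0, 'y': 0.0, 'z': -0.0242, 'rx': 0.0004, 'ry': -0.0008, 'rz': -0.0}
3 {'x': -0.0, 'y': 0.0, 'z': -0.0242, 'rx': 0.0004, 'ry': -0.0008, 'rz': -0.0}
4 {'x': -0.0, 'y': 0.0, 'z': -0.0242, 'rx': 0.0004, 'ry': -0.0008, 'rz': -0.0}
5 {'x': 0.0041, 'y': -0.0238, 'z': -0.0004, 'rx': -0.0, 'ry': -0.0, 'rz': -0.1263}
6 {'x': 0.007, 'y': -0.0231, 'z': -0.0004, 'rx': -0.0, 'ry': -0.0, 'rz': -0.1263}
7 {'x': 0.0099, 'y': -0.022, 'z': -0.0004, 'rx': -0.0, 'ry': -0.0, 'rz': -0.1263}
8 {'x': 0.0126, 'y': -0.0206, 'z': -0.0004, 'rx': -0.0, 'ry': -0.0, 'rz': -0.1263}
9 {'x': 0.0151, 'y': -0.0189, 'z': -0.0004, 'rx': -0.0, 'ry': -0.0, 'rz': -0.1263}
```

play_rows(plan=[{"x":0,"y":0,"z":-0.015,"rx":0,"ry":-0.001,"rz":0},{"x":0,"y":0,"z":-0.026,"rx":0,"ry":-0.001,"rz":0},{"x":0,"y":0,"z":-0.026,"rx":0,"ry":-0.001,"rz":0},{"x":0,"y":0,"z":-0.026,"rx":0,"ry":-0.001,"rz":0},{"x":0,"y":0,"z":-0.026,"rx":0,"ry":0,"rz":0}])

```text
clock: 7.75
position: [0.5058, -0.2066, 0.2054]
tool_rot: [[0.995, 0.103, -0.003], [0.103, -0.995, -0.0], [-0.003, 0.0, -1.0]]
contact_force: [-0.6, -0.9, -1.4]
gripper_width: 0.11
```

play_rows(plan=[{"x":0.004,"y":-0.024,"z":0,"rx":0,"ry":0,"rz":-0.12},{"x":0.007,"y":-0.023,"z":0,"rx":0,"ry":0,"rz":-0.12},{"x":0.007,"y":-0.021,"z":0,"rx":0,"ry":0,"rz":-0.12},{"x":0.008,"y":-0.019,"z":0,"rx":0,"ry":0,"rz":-0.12},{"x":0.0,"y":0,"z":0,"rx":0,"ry":0,"rz":0}])

```text
clock: 8.38
position: [0.5078, -0.1138, 0.2125]
tool_rot: [[0.827, 0.562, 0.004], [0.562, -0.827, -0.004], [0.001, 0.005, -1.0]]
contact_force: [-0.4, -0.4, -1.5]
gripper_width: 0.111
```

```bash
python3 -c "
from h import *
st()
plan([(.515,-.087,.204,42.1)],step=.03)
"
```

```text
t 8.38 pos [ 0.5078 -0.1138  0.2125] yaw 34.19 tilt [ 0.0041 -0.0036] F [-0.4 -0.4 -1.5] w 0.111 q [-19.  20.  92.  -0.  68.  37.]
0 {'x': 0.021, 'y': -0.0181, 'z': 0.0084, 'rx': 0.0054, 'ry': -0.001, 'rz': -0.138}
```

play_rows(plan=[{"x":0.006,"y":-0.01,"z":0.005,"rx":0.005,"ry":0,"rz":-0.07},{"x":0.005,"y":-0.007,"z":0.003,"rx":0,"ry":0,"rz":-0.068},{"x":0.0,"y":0,"z":0,"rx":0,"ry":0,"rz":0},{"x":0,"y":0,"z":0,"rx":0,"ry":0,"rz":0},{"x":0.0,"y":0,"z":0,"rx":0,"ry":0,"rz":0}])

```text
clock: 9.0
position: [0.5075, -0.0962, 0.2068]
tool_rot: [[0.748, 0.663, 0.004], [0.663, -0.748, -0.001], [0.002, 0.003, -1.0]]
contact_force: [0.8, -0.0, -1.3]
gripper_width: 0.109
```

```bash
python3 -c "
from h import *
import pickle
o=st();im=read_camera('wrist')
ims=read_camera('scene');imt=read_camera('top')
pickle.dump((o,im,ims,imt),open('w5.pkl','wb'))
cv2.imwrite('pics/w5.png',im[:,:,::-1])
cv2.imwrite('pics/s5z.png',cv2.resize(ims[150:240,270:390,::-1],(800,600),interpolation=cv2.INTER_CUBIC))
"
```

```text
t 9.00 pos [ 0.5075 -0.0962  0.2068] yaw 41.55 tilt [ 0.0035 -0.0012] F [ 0.8 -0.  -1.3] w 0.109 q [-17.  20.  93.  -0.  67.  31.]
```

View pics/w5.png

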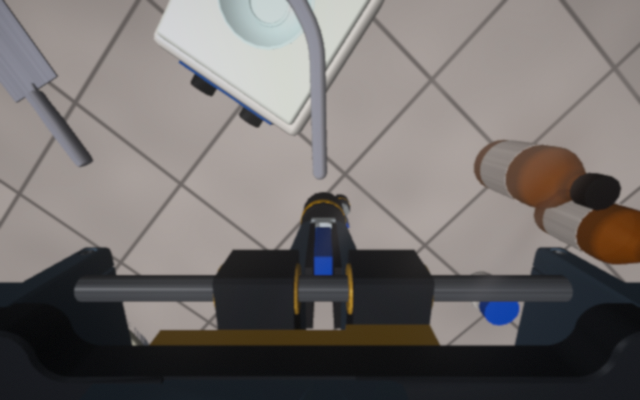

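View pics/s5z.png

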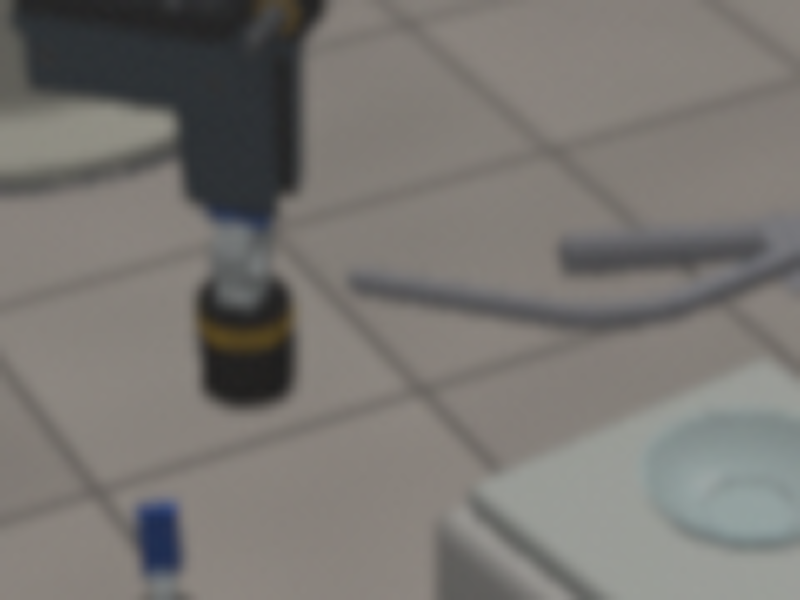

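```bash
cat > ov.py <<'E'
from h import *
import pickle,sys
def carrier_lines(o,bx=-.002,bz=.023):
    R=o['tool_rot'];b=o['position']+R@np.array([bx,0,bz])
    x,y,z=R[:,0],-R[:,1],-R[:,2]
    th=np.linspace(0,2*np.pi,40);L=[]
    for h in (-.058,-.018): L.append(b+z*h+.018*(np.outer(np.cos(th),x)+np.outer(np.sin(th),y)))
    for s in (-.007,.007):
        for r in (.0135,.0065): L.append(b+x*s+r*(np.outer(np.cos(th),z)+np.outer(np.sin(th),y)))
    for h in (.013,.057): L.append(np.array([b+z*h+x*i*.012+y*j*.005 for i,j in [(-1,-1),(1,-1),(1,1),(-1,1),(-1,-1)]]))
    return L,b
def rod_lines(M,W):
    q=proj(M,W);d=np.gradient(q,axis=0);n=np.c_[-d[:,1],d[:,0]];n/=np.linalg.norm(n,axis=1)[:,None]
    dep=np.array([M[2,:3]@w+M[2,3] for w in W]);f=np.sqrt(abs(np.linalg.det(M[:,:3])))**.0*465
    return q
def draw(im,M,lines,roi,s,W=None,f=465,off=(0,0)):
    x0,y0,x1,y1=roi;v=cv2.resize(im[y0:y1,x0:x1,::-1],None,fx=s,fy=s,interpolation=cv2.INTER_CUBIC).copy()
    def pl(q,c):
        q=(q+np.array(off)-[x0,y0]+.5)*s-.5
        cv2.polylines(v,[np.round(q*8).astype(np.int32)],False,c,1,cv2.LINE_AA,3)
    for l in lines: pl(proj(M,l),(0,255,0))
    if W is not None:
        q=proj(M,W);d=np.gradient(q,axis=0);n=np.c_[-d[:,1],d[:,0]];n/=np.linalg.norm(n,axis=1)[:,None]
        dep=np.c_[W,np.ones(len(W))]@M[2];h=(f*.005/dep)[:,None]
        pl(q+n*h,(0,255,255));pl(q-n*h,(0,255,255))
    return v
E
python3 - <<'E'
from ov import *
import fit
p=np.load('rod.npy');W=fit.rod(p)
o,im,ims,imt=pickle.load(open('w5.pkl','rb'))
L,b=carrier_lines(o);print(b)
cv2.imwrite('pics/o5s.png',draw(ims,P('scene'),L,(280,160,390,230),7,W))
cv2.imwrite('pics/o5w.png',draw(im,P('wrist',o),L,(270,60,370,280),2.7,W,292))
E
```

```text
[ 0.50607762 -0.09752502  0.18380664]
```

View pics/o5s.png

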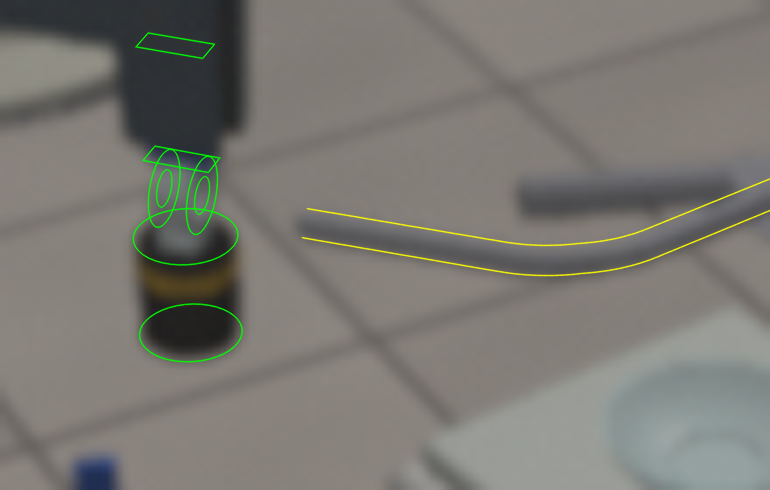

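View pics/o5w.png

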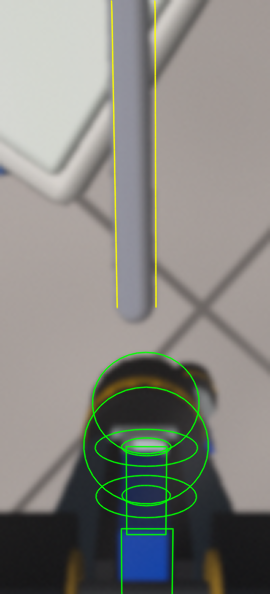

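```bash
sed -i 's#240+u/2.668,v/2.667#240+(u+.5)/2.668-.5,(v+.5)/2.667-.5#; s#310+u/7.2,170+v/7.2#310+(u+.5)/7.2-.5,170+(v+.5)/7.2-.5#; s#260+u/8,160+v/8) for#260+(u+.5)/8-.5,160+(v+.5)/8-.5) for#' fit.py; python3 fit.py
python3 - <<'E'
from ov import *
import fit
p=np.load('rod.npy');W=fit.rod(p)
a=cv2.imread('pics/scene0.png')[:,:,::-1];t=cv2.imread('pics/top0.png')[:,:,::-1]
o={'tool_rot':down(6),'position':np.array([.505,-.2077,.081])}
L,b=carrier_lines(o,0,.023)
cv2.imwrite('pics/o0s.png',draw(a,P('scene'),L,(240,210,310,280),8))
cv2.imwrite('pics/o0t.png',draw(t,P('top'),L,(350,190,410,240),8))
o,im,ims,imt=pickle.load(open('w5.pkl','rb'))
L,b=carrier_lines(o)
cv2.imwrite('pics/o5t.png',draw(imt,P('top'),L,(290,160,370,230),8,W,479))
E
```

```text
[0.603 0.057] [-83.276  54.659  -0.761] off [-0.426  0.427  0.239 -0.391 -0.182 -0.214]
sd [0.001 0.001] [0.73  1.3   1.242]
end [ 0.536 -0.067  0.179] rms {'s': np.float64(0.1518003643595208), 't': np.float64(0.131599704147714), 'w': np.float64(0.4879743543050317)}
```

View pics/o0s.png

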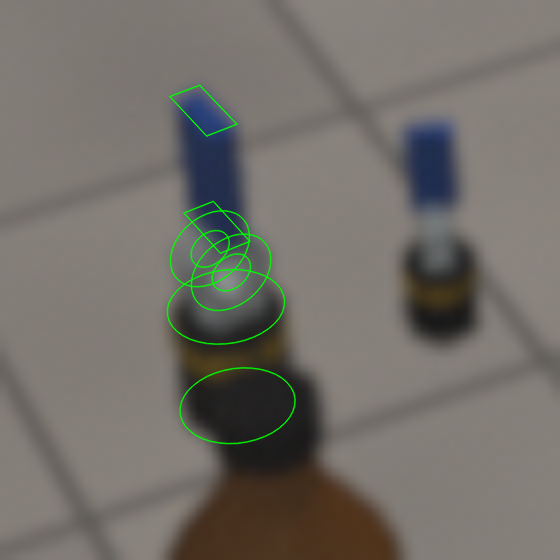

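View pics/o0t.png

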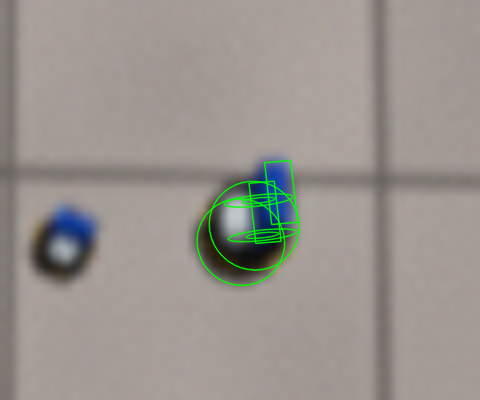

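View pics/o5t.png

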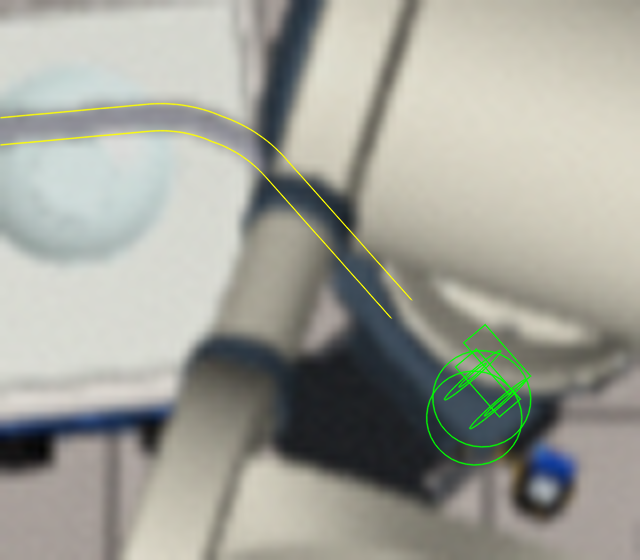

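```bash
python3 - <<'E'
from ov import *
S=P('scene')
a=cv2.imread('pics/scene0.png')[:,:,::-1]
o,im,ims,imt=pickle.load(open('w5.pkl','rb'))
R=o['tool_rot'];b5=o['position']+R@np.array([-.002,0,.023])-R[:,2]*-.0
def run(img,und,off):
    # und: underside centre; front surface point of the head in camera direction
    m=camera_model('scene');c=-m['R'].T@m['t'];d=(c-und)[:2];d/=np.linalg.norm(d)
    for dx in (-2,-1,0,1,2):
        hs=np.linspace(-.01,.075,300);X=np.array([[*(und[:2]+.018*d),und[2]+h] for h in hs])
        q=(proj(S,X)+off+[dx,0]).astype(np.float32)
        v=cv2.remap(np.ascontiguousarray(img).astype(np.float32),q[:,0][None].copy(),q[:,1][None].copy(),cv2.INTER_CUBIC)[0]
        yel=np.clip(v[:,0]-v[:,2]-15,0,None)*((hs>0)&(hs<.045));g=v.mean(1)
        print(dx,'band h',(yel*hs).sum()/yel.sum(),yel.max(),'head->silver edge', hs[(hs>.03)][np.argmax(np.gradient(g)[hs>.03])],'bottom',hs[hs<.012][np.argmin(np.gradient(g)[hs<.012])])
print('table');run(a,np.array([.505,-.2077,0]),np.array([0.,0]))
print('held');run(ims,b5-np.array([0,0,.058]),np.array([0.,0]))
E
```

```text
table
-2 band h 0.030700527179104826 35.07772 head->silver edge 0.044581939799331095 bottom -0.0071571906354515056
-1 band h 0.03127413438201752 30.745419 head->silver edge 0.044581939799331095 bottom -0.01
0 band h 0.031951671076676555 24.397926 head->silver edge 0.04742474916387959 bottom -0.01
1 band h 0.03263196214574337 21.717014 head->silver edge 0.04742474916387959 bottom -0.01
2 band h 0.03339367861071576 15.475788 head->silver edge 0.04770903010033444 bottom -0.01
held
-2 band h 0.031074945845263206 33.235535 head->silver edge 0.04372909698996655 bottom 0.0005183946488294296
-1 band h 0.030779837743064087 32.595898 head->silver edge 0.04372909698996655 bottom 0.0005183946488294296
0 band h 0.030794526043165796 31.31504 head->silver edge 0.04372909698996655 bottom 0.0005183946488294296
1 band h 0.030982675331851284 32.334793 head->silver edge 0.04372909698996655 bottom 0.003361204013377925
2 band h 0.031386937077962376 34.141068 head->silver edge 0.04657190635451504 bottom 0.003361204013377925
```

```bash
python3 - <<'E'
from ov import *
o,im,ims,imt=pickle.load(open('w5.pkl','rb'))
M=P('wrist',o)
g=cv2.cvtColor(im,cv2.COLOR_RGB2LAB).astype(float)
for r in range(60,182,10): 
    print(r,im[r,304:336].astype(int).sum(1)//3)
E
python3 - <<'E'
import cv2
a=cv2.imread('pics/w5.png')
cv2.imwrite('pics/w5z.png',cv2.resize(a[70:190,270:370],None,fx=5,fy=5,interpolation=cv2.INTER_CUBIC))
E
```

```text
60 [210 210 209 207 198 177 156 149 150 150 148 148 148 147 146 141 132 122
 108  98 111 154 186 192 181 160 139 127 140 171 195 202]
70 [211 210 210 210 202 184 162 151 150 149 149 148 148 148 147 143 134 124
 111  98  92 107 144 180 199 203 197 187 175 164 152 140]
80 [211 211 211 210 204 186 163 151 150 150 150 149 149 149 147 144 137 126
 112 100  95 111 136 150 147 136 122 109  99 103 122 140]
90 [211 211 211 208 198 177 156 148 149 150 150 149 148 149 148 145 139 128
 116 101  89  83  90 110 134 149 155 155 156 156 156 155]
100 [160 140 133 153 179 191 180 161 152 151 151 149 148 148 148 146 141 131
 117 105  94 103 127 148 156 157 157 157 157 156 155 156]
110 [202 195 185 173 160 148 139 140 147 150 150 149 149 149 148 147 142 133
 121 106  97 103 128 150 157 158 158 158 157 157 158 158]
120 [130 115 104 103 119 138 147 147 148 149 150 149 149 149 149 147 144 135
 122 109  97 101 127 150 158 160 159 159 159 159 158 159]
130 [160 162 163 163 163 163 160 154 150 149 150 149 149 149 148 148 144 137
 125 111  97  96 115 141 156 160 161 161 160 160 159 159]
140 [135 122 113 111 117 127 138 142 145 148 150 150 149 148 148 148 145 139
 126 113 100  97 116 141 155 160 160 160 160 159 160 160]
150 [164 165 164 165 165 163 160 150 144 146 149 150 149 148 147 148 146 140
 129 115 101  93 106 133 151 159 159 160 159 158 158 159]
160 [162 162 163 162 163 162 161 156 151 148 148 150 149 148 148 148 147 141
 130 118 103  92  93 102 108 108 111 120 132 144 152 155]
170 [162 162 162 163 162 162 162 159 152 148 149 148 149 148 147 148 147 142
 133 120 105  94 103 130 152 160 161 161 161 160 160 157]
180 [163 163 163 163 163 163 163 163 164 163 162 162 159 157 154 153 152 153
 156 158 161 162 161 162 162 162 162 161 162 160 158 151]
```

View pics/w5z.png

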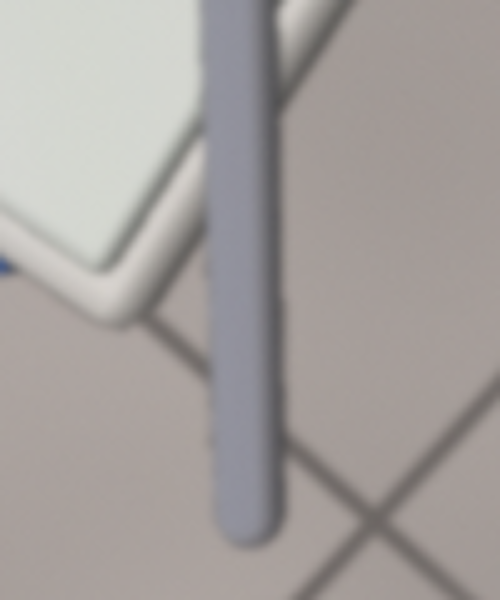

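```bash
python3 - <<'E'
from ov import *
import fit
p=np.load('rod.npy');W=fit.rod(p)
o,im,ims,imt=pickle.load(open('w5.pkl','rb'))
M=P('wrist',o);R=o['tool_rot']
K=camera_model('wrist')['camera_matrix'];Mn=M
for nm,w in (('end',W[-1]),('in60',W[-24])): 
    c=np.linalg.inv(K)@M@np.r_[w,1];print(nm,w,'depth',c[2],'range',np.linalg.norm(c),proj(M,w),'tool',R.T@(w-o['position']))
for zz in (.175,.179,.183):
    a=bp(M,(319.3,176),zz);b=bp(M,(317.3,80),zz);
    print(zz,a,'tool',(R.T@(a-o['position'])).round(4),(R.T@(b-o['position'])).round(4),'dir',np.degrees(np.arctan2(*(b-a)[1::-1])))
t=bp(M,(323.0,268),o['position'][2]-.023+.057);print('tab',R.T@(t-o['position']))
E
```

```text
end [ 0.53643859 -0.066919    0.17873802] depth 0.20307845516349243 range 0.2039903914458076 [[319.79079665 173.81683407]] tool [ 0.04101242 -0.00278236  0.02813787]
in60 [ 0.58410565 -0.02390083  0.17959096] depth 0.18418319817849554 range 0.20102762230124802 [[318.70386711  73.78325566]] tool [ 0.10521963 -0.00335492  0.02739998]
0.175 [ 0.5344682  -0.06816015  0.175     ] tool [ 0.0387 -0.0032  0.0319] [ 0.1021 -0.0043  0.032 ] dir 42.605553430254055
0.179 [ 0.53509501 -0.06765217  0.179     ] tool [ 0.0395 -0.0031  0.0279] [ 0.1016 -0.0043  0.028 ] dir 42.60555343025413
0.183 [ 0.53572181 -0.06714419  0.183     ] tool [ 0.0403 -0.0031  0.0239] [ 0.1012 -0.0042  0.024 ] dir 42.605553430254055
tab [ 0.00262189 -0.00051807 -0.03399716]
```

```bash
cat > nx.py <<'E'
from h import *
import sys
E=np.array([.5353,-.0675]);ya=42.6;Z=.1787+.023
def tgt(s,lat=.0003,z=Z,yaw=ya):
    d=down(yaw);q=E-s*d[:2,0]+lat*d[:2,1];return (*q,z,yaw)
if __name__=='__main__':
    st();plan([tgt(float(a)) for a in sys.argv[1:]],step=.012)
E
python3 nx.py .035 .02
```

```text
t 9.15 pos [ 0.5074 -0.0959  0.2066] yaw 41.62 tilt [ 0.0033 -0.0011] F [-0.2  0.3 -1.2] w 0.110 q [-17.  20.  93.  -0.  67.  31.]
0 {'x': 0.0047, 'y': -0.0018, 'z': 0.0049, 'rx': 0.003, 'ry': -0.0017, 'rz': -0.0172}
1 {'x': 0.0075, 'y': -0.0, 'z': 0.0, 'rx': -0.0, 'ry': 0.0, 'rz': 0.0}
2 {'x': 0.0075, 'y': -0.0, 'z': 0.0, 'rx': -0.0, 'ry': 0.0, 'rz': 0.0}
```

play_rows(plan=[{"x":0.005,"y":-0.002,"z":0.005,"rx":0.003,"ry":-0.002,"rz":-0.017},{"x":0.007,"y":0,"z":0,"rx":0,"ry":0,"rz":0},{"x":0.005,"y":0,"z":0,"rx":0,"ry":0,"rz":0},{"x":0,"y":0,"z":0,"rx":0,"ry":0,"rz":0},{"x":0,"y":0,"z":0,"rx":0,"ry":0,"rz":0}])

```text
clock: 9.78
position: [0.5197, -0.0818, 0.2011]
tool_rot: [[0.735, 0.678, -0.001], [0.678, -0.735, -0.0], [-0.0, -0.0, -1.0]]
contact_force: [0.8, 0.1, -0.8]
gripper_width: 0.106
```

```bash
python3 nx.py .02; cat > look.py <<'E'
from ov import *
import fit,sys
n=sys.argv[1]
o=st();im=read_camera('wrist');ims=read_camera('scene')
pickle.dump((o,im,ims),open(f'w{n}.pkl','wb'))
W=fit.rod(np.load('rod.npy'));L,b=carrier_lines(o)
A=cv2.resize(ims[155:235,285:405,::-1],None,fx=6.6,fy=6.6,interpolation=cv2.INTER_CUBIC)
B=cv2.resize(im[70:290,270:370,::-1],None,fx=2.7,fy=2.7,interpolation=cv2.INTER_CUBIC)
cv2.imwrite(f'pics/s{n}.png',A);cv2.imwrite(f'pics/wr{n}.png',B)
E
python3 look.py 6
```

```text
t 9.78 pos [ 0.5197 -0.0818  0.2011] yaw 42.65 tilt [-0.0006 -0.0001] F [ 0.8  0.1 -0.8] w 0.106 q [-15.  21.  92.  -0.  67.  32.]
0 {'x': 0.0012, 'y': 0.0003, 'z': -0.0006, 'rx': -0.0004, 'ry': 0.0005, 'rz': 0.001}
t 9.78 pos [ 0.5197 -0.0818  0.2011] yaw 42.65 tilt [-0.0006 -0.0001] F [ 0.8  0.1 -0.8] w 0.106 q [-15.  21.  92.  -0.  67.  32.]
```

View pics/s6.png

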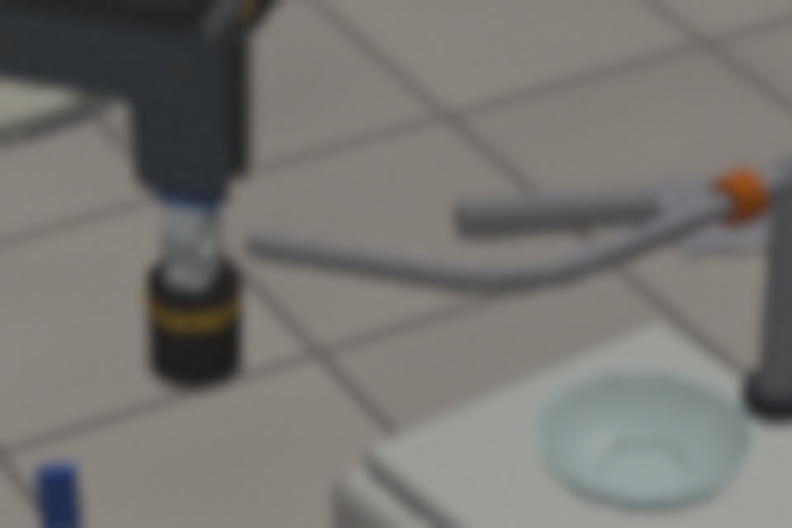

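View pics/wr6.png

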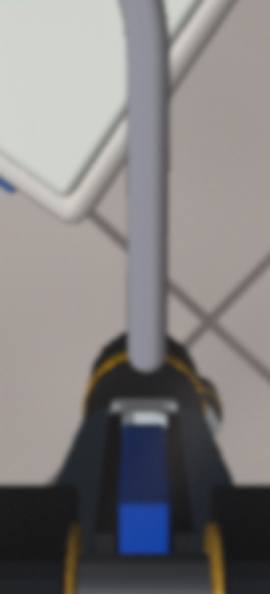

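```bash
python3 - <<'E'
from ov import *
o,im,ims=pickle.load(open('w6.pkl','rb'))
L,b=carrier_lines(o)
S=P('scene');q=proj(S,b)[0]+[.3,.4];print(b,((q-[285,155]+.5)*6.6-.5))
# rod centreline in scene, darkness profile per column
g=cv2.cvtColor(ims,cv2.COLOR_RGB2GRAY).astype(float)
for c in range(323,358,3):
    col=g[184:206,c];base=np.median(g[184:206,c]);w=np.clip(base-5-col,0,None);r=np.arange(184,206)
    print(c,(w*r).sum()/w.sum(),end=' | ')
E
```

```text
[ 0.51820204 -0.08317958  0.17812291] [192.15950261 234.54790698]
323 193.20408163265307 | 326 193.6872037914692 | 329 194.59821428571428 | 332 193.61165048543688 | 335 194.21153846153845 | 338 194.58173076923077 | 341 195.53153153153153 | 344 196.4561403508772 | 347 196.7292576419214 | 350 197.11764705882354 | 353 196.42948717948718 | 356 191.57096774193548 |
```

play_rows(plan=[{"x":0.004,"y":0.0007,"z":0.0004,"rx":0,"ry":0,"rz":0},{"x":0.004,"y":0,"z":0,"rx":0,"ry":0,"rz":0},{"x":0.003,"y":0,"z":0,"rx":0,"ry":0,"rz":0},{"x":0,"y":0,"z":0,"rx":0,"ry":0,"rz":0},{"x":0,"y":0,"z":0,"rx":0,"ry":0,"rz":0}])

```text
clock: 10.5
position: [0.5288, -0.0746, 0.2008]
tool_rot: [[0.736, 0.677, -0.0], [0.677, -0.736, -0.0], [-0.0, -0.0, -1.0]]
contact_force: [-0.1, -0.7, -0.6]
gripper_width: 0.108
```

```bash
python3 look.py 7; python3 nx.py .01
```

```text
t 10.50 pos [ 0.5288 -0.0746  0.2008] yaw 42.63 tilt [-0.0004 -0.0001] F [-0.1 -0.7 -0.6] w 0.108 q [-14.  22.  91.  -0.  67.  33.]
t 10.60 pos [ 0.5288 -0.0746  0.2008] yaw 42.62 tilt [-0.0004 -0.0001] F [-0.8  0.1 -0.4] w 0.114 q [-14.  22.  91.  -0.  67.  33.]
0 {'x': -0.0004, 'y': -0.0005, 'z': -0.0009, 'rx': -0.0002, 'ry': 0.0004, 'rz': 0.0004}
```

View pics/s7.png

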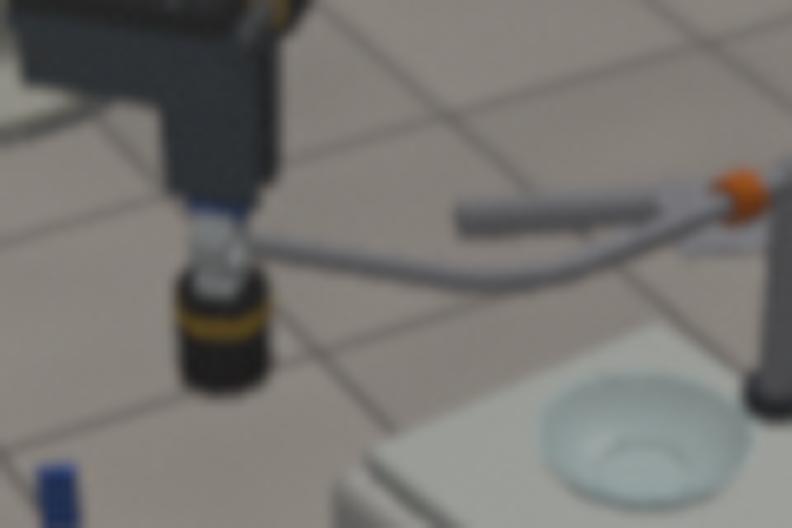

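View pics/wr7.png

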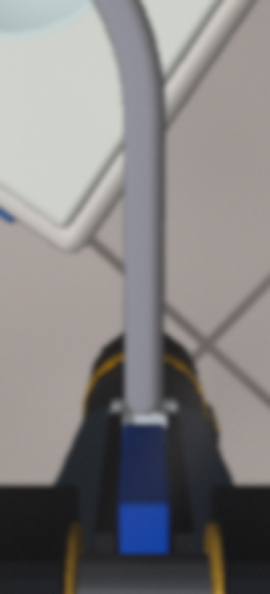

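play_rows(plan=[{"x":0.002,"y":0,"z":0,"rx":0,"ry":0,"rz":0},{"x":0.002,"y":0,"z":0,"rx":0,"ry":0,"rz":0},{"x":0.002,"y":0,"z":0,"rx":0,"ry":0,"rz":0},{"x":0.001,"y":0,"z":0,"rx":0,"ry":0,"rz":0},{"x":0,"y":0,"z":0,"rx":0,"ry":0,"rz":0}])

```text
clock: 11.22
position: [0.5343, -0.0696, 0.2008]
tool_rot: [[0.736, 0.677, -0.0], [0.677, -0.736, -0.0], [-0.0, -0.0, -1.0]]
contact_force: [-0.2, -0.7, -2.4]
gripper_width: 0.11
```

```bash
python3 nx.py .0
```

```text
t 11.22 pos [ 0.5343 -0.0696  0.2008] yaw 42.62 tilt [-0.0004 -0.0001] F [-0.2 -0.7 -2.4] w 0.110 q [-14.  22.  90.  -0.  68.  34.]
0 {'x': 0.0022, 'y': -0.0005, 'z': -0.0009, 'rx': -0.0002, 'ry': 0.0003, 'rz': 0.0003}
```

play_rows(plan=[{"x":0.002,"y":0,"z":0.0004,"rx":0,"ry":0,"rz":0},{"x":0.002,"y":0,"z":0,"rx":0,"ry":0,"rz":0},{"x":0.002,"y":0,"z":0,"rx":0,"ry":0,"rz":0},{"x":0.001,"y":0,"z":0,"rx":0,"ry":0,"rz":0},{"x":0,"y":0,"z":0,"rx":0,"ry":0,"rz":0}])

```text
clock: 11.85
position: [0.5398, -0.0645, 0.2004]
tool_rot: [[0.736, 0.677, -0.0], [0.677, -0.736, -0.0], [-0.0, -0.0, -1.0]]
contact_force: [1.0, 0.1, -2.1]
gripper_width: 0.109
```

```bash
python3 look.py 8
```

```text
t 11.85 pos [ 0.5398 -0.0645  0.2004] yaw 42.62 tilt [-0.0004 -0.0001] F [ 1.   0.1 -2.1] w 0.109 q [-13.  23.  90.  -0.  68.  34.]
```

View pics/s8.png

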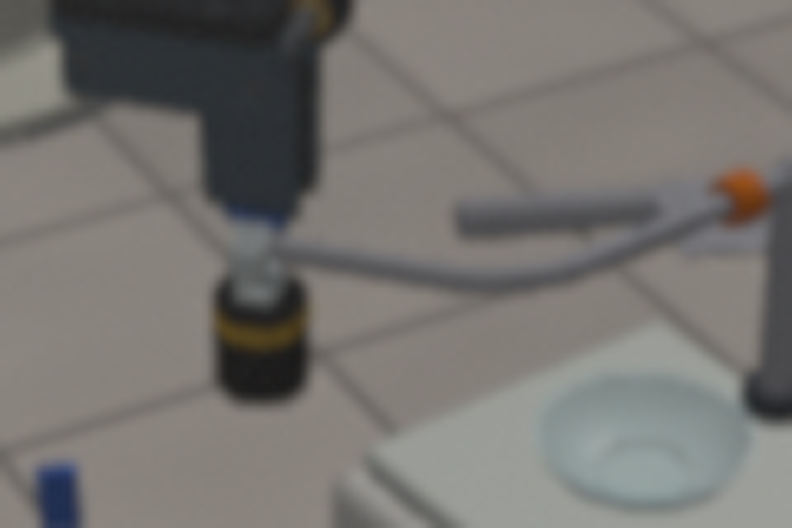

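View pics/wr8.png

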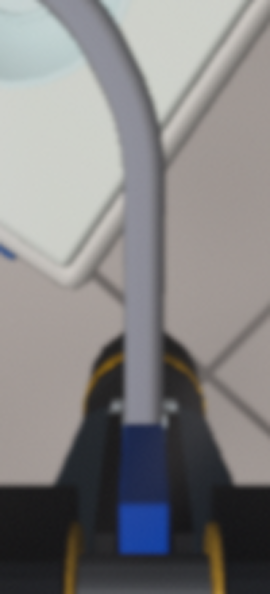

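```bash
python3 - <<'E'
from ov import *
o,im,ims=pickle.load(open('w8.pkl','rb'))
cv2.imwrite('pics/w8a.png',cv2.resize(im[0:200,210:410,::-1],None,fx=3,fy=3,interpolation=cv2.INTER_CUBIC))
import fit
W=fit.rod(np.load('rod.npy'))
cv2.imwrite('pics/w8o.png',draw(im,P('wrist',o),[],(210,0,410,200),3,W,292))
E
```

```text
(no output)
```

View pics/w8a.png

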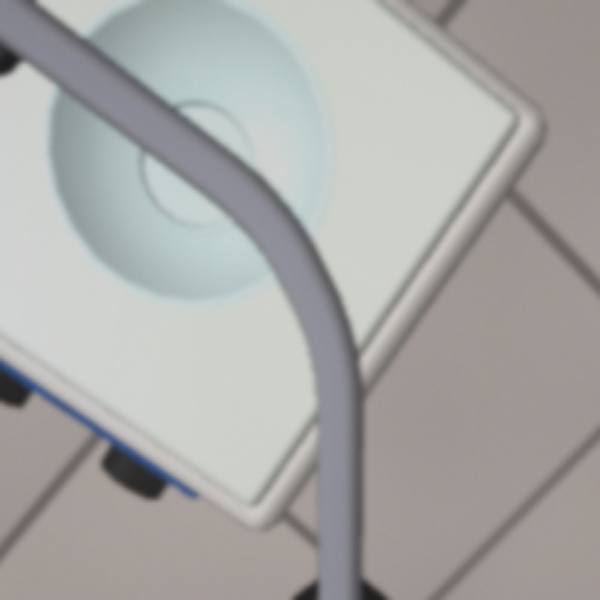

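View pics/w8o.png

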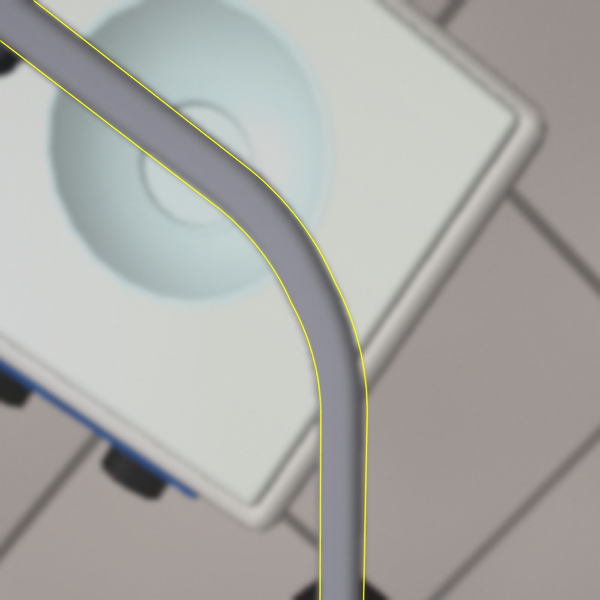

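```bash
cat > follow.py <<'E'
from ov import *
import fit,sys
from scipy.interpolate import interp1d
bx,bz=-.001,.023
W=fit.rod(np.load('rod.npy'))[::-1]
s=np.r_[0,np.cumsum(np.linalg.norm(np.diff(W,axis=0),axis=1))]
sg=np.arange(0,s[-1],.0005);Wg=np.c_[[np.interp(sg,s,W[:,i]) for i in range(3)]].T
def at(q):
    c=np.array([np.interp(q,sg,Wg[:,i]) for i in range(3)])
    a=np.array([np.interp(q+.006,sg,Wg[:,i]) for i in range(3)])-np.array([np.interp(q-.006,sg,Wg[:,i]) for i in range(3)])
    return c,np.degrees(np.arctan2(a[1],a[0]))
def where(o):
    b=o['position']+o['tool_rot']@np.array([bx,0,bz])
    i=np.argmin(np.linalg.norm((Wg-b)[:,:2],axis=1));c,y=at(sg[i])
    n=down(y)[:,1];return sg[i],(b-c)@n,b[2]-c[2],y
if __name__=='__main__':
    o=st();q,lat,dz,y=where(o);print('s %.4f lat %.4f dz %.4f tangent %.1f  of %.4f'%(q,lat,dz,y,s[-1]))
    R=o['tool_rot'];F=R.T@o['contact_force'];print('F tool',F.round(1),'M',o['moment'].round(2))
    if len(sys.argv)>1:
        ds,n,zo=float(sys.argv[1]),int(sys.argv[2]),float(sys.argv[3])
        latg=float(sys.argv[4]) if len(sys.argv)>4 else 0
        pts=[]
        for k in range(1,n+1):
            c,y=at(q+ds*k);D=down(y);p=c+D[:,1]*latg-D@np.array([bx,0,bz]);pts.append((p[0],p[1],p[2]+zo,y))
        plan(pts,step=1,ang=90)
E
python3 follow.py .004 5 -.0013
```

```text
t 11.95 pos [ 0.5397 -0.0646  0.2004] yaw 42.61 tilt [-0.0004 -0.0001] F [ 0.4  0.6 -2.2] w 0.104 q [-13.  23.  90.  -0.  68.  34.]
s 0.0030 lat 0.0005 dz -0.0014 tangent 42.1  of 0.2224
F tool [ 0.7 -0.2  2.2] M [-0.06  0.08  0.  ]
0 {'x': 0.004, 'y': -0.0004, 'z': -0.0002, 'rx': -0.0002, 'ry': 0.0004, 'rz': 0.0096}
1 {'x': 0.004, 'y': -0.0, 'z': -0.0001, 'rx': -0.0, 'ry': -0.0, 'rz': 0.0}
2 {'x': 0.004, 'y': -0.0, 'z': -0.0001, 'rx': -0.0, 'ry': -0.0, 'rz': -0.0}
3 {'x': 0.004, 'y': -0.0, 'z': -0.0001, 'rx': 0.0, 'ry': 0.0, 'rz': 0.0}
4 {'x': 0.004, 'y': 0.0, 'z': -0.0001, 'rx': -0.0, 'ry': -0.0, 'rz': -0.0}
```

play_rows(plan=[{"x":0.003,"y":-0.0004,"z":0.0004,"rx":0,"ry":0,"rz":0.005},{"x":0.003,"y":0,"z":0.0004,"rx":0,"ry":0,"rz":0},{"x":0.003,"y":0,"z":0,"rx":0,"ry":0,"rz":0},{"x":0.002,"y":0,"z":0,"rx":0,"ry":0,"rz":0},{"x":0,"y":0,"z":0,"rx":0,"ry":0,"rz":0}])

```text
clock: 12.58
position: [0.548, -0.057, 0.2002]
tool_rot: [[0.74, 0.673, -0.0], [0.673, -0.74, -0.001], [-0.001, 0.001, -1.0]]
contact_force: [-0.5, -1.3, 1.5]
gripper_width: 0.107
```

```bash
python3 follow.py
```

```text
t 12.57 pos [ 0.548  -0.057   0.2002] yaw 42.29 tilt [-0.0002 -0.0014] F [-0.5 -1.3  1.5] w 0.107 q [-12.  23.  89.  -0.  68.  36.]
s 0.0140 lat 0.0004 dz -0.0017 tangent 42.1  of 0.2224
F tool [-1.2  0.6 -1.5] M [-0.16  0.23 -0.07]
```

```bash
python3 follow.py .005 5 -.001
```

```text
t 12.57 pos [ 0.548  -0.057   0.2002] yaw 42.29 tilt [-0.0002 -0.0014] F [-0.5 -1.3  1.5] w 0.107 q [-12.  23.  89.  -0.  68.  36.]
s 0.0140 lat 0.0004 dz -0.0017 tangent 42.1  of 0.2224
F tool [-1.2  0.6 -1.5] M [-0.16  0.23 -0.07]
0 {'x': 0.0048, 'y': -0.0003, 'z': -0.0008, 'rx': 0.0009, 'ry': 0.0011, 'rz': 0.004}
1 {'x': 0.005, 'y': 0.0, 'z': -0.0001, 'rx': -0.0, 'ry': 0.0, 'rz': -0.0}
2 {'x': 0.005, 'y': 0.0, 'z': -0.0001, 'rx': -0.0, 'ry': -0.0, 'rz': -0.0}
3 {'x': 0.005, 'y': 0.0, 'z': -0.0001, 'rx': -0.0, 'ry': -0.0, 'rz': 0.0}
4 {'x': 0.005, 'y': 0.0, 'z': -0.0001, 'rx': 0.0, 'ry': 0.0, 'rz': -0.0}
```

play_rows(plan=[{"x":0.004,"y":-0.0003,"z":-0.0008,"rx":0.001,"ry":0.001,"rz":0.004},{"x":0.005,"y":0,"z":-0.0001,"rx":0,"ry":0,"rz":0},{"x":0.005,"y":0,"z":-0.0001,"rx":0,"ry":0,"rz":0},{"x":0.004,"y":0,"z":0,"rx":0,"ry":0,"rz":0},{"x":0.002,"y":0,"z":0,"rx":0,"ry":0,"rz":0}])

```text
clock: 13.2
position: [0.5637, -0.042, 0.2008]
tool_rot: [[0.743, 0.67, -0.0], [0.67, -0.743, 0.001], [0.0, -0.001, -1.0]]
contact_force: [-0.2, 0.6, -2.1]
gripper_width: 0.107
```

```bash
python3 follow.py .005 5 -.001
```

```text
t 13.20 pos [ 0.5637 -0.042   0.2008] yaw 42.05 tilt [-0.0004  0.0008] F [-0.2  0.6 -2.1] w 0.107 q [-10.  24.  87.   0.  69.  38.]
s 0.0360 lat -0.0002 dz -0.0014 tangent 42.1  of 0.2224
F tool [ 0.2 -0.6  2.1] M [-0.13  0.16 -0.04]
0 {'x': 0.0051, 'y': 0.0002, 'z': -0.0004, 'rx': -0.0009, 'ry': -0.0002, 'rz': -0.0003}
1 {'x': 0.005, 'y': -0.0, 'z': -0.0001, 'rx': -0.0, 'ry': -0.0, 'rz': -0.0}
2 {'x': 0.005, 'y': 0.0, 'z': -0.0001, 'rx': 0.0, 'ry': 0.0, 'rz': 0.0}
3 {'x': 0.005, 'y': -0.0, 'z': -0.0001, 'rx': -0.0, 'ry': -0.0, 'rz': 0.0}
4 {'x': 0.005, 'y': -0.0, 'z': -0.0001, 'rx': -0.0, 'ry': -0.0, 'rz': -0.0}
```

play_rows(plan=[{"x":0.005,"y":0.0002,"z":-0.0001,"rx":-0.001,"ry":0,"rz":0},{"x":0.005,"y":0,"z":-0.0001,"rx":0,"ry":0,"rz":0},{"x":0.005,"y":0,"z":-0.0001,"rx":0,"ry":0,"rz":0},{"x":0.004,"y":0,"z":0,"rx":0,"ry":0,"rz":0},{"x":0.002,"y":0,"z":0,"rx":0,"ry":0,"rz":0}])

```text
clock: 13.82
position: [0.5806, -0.027, 0.2011]
tool_rot: [[0.743, 0.67, 0.0], [0.67, -0.743, -0.0], [0.0, 0.0, -1.0]]
contact_force: [0.4, -0.2, -1.9]
gripper_width: 0.111
```

```bash
python3 follow.py .004 5 -.001; python3 look.py 9
```

```text
t 13.82 pos [ 0.5806 -0.027   0.2011] yaw 42.05 tilt [ 0.0003 -0.    ] F [ 0.4 -0.2 -1.9] w 0.111 q [-9. 25. 84.  0. 70. 39.]
s 0.0585 lat -0.0000 dz -0.0014 tangent 42.1  of 0.2224
F tool [0.2 0.4 1.9] M [-0.09  0.11 -0.05]
0 {'x': 0.004, 'y': 0.0, 'z': -0.0005, 'rx': 0.0002, 'ry': -0.0002, 'rz': -0.0003}
1 {'x': 0.004, 'y': -0.0, 'z': -0.0001, 'rx': 0.0, 'ry': 0.0, 'rz': -0.0058}
2 {'x': 0.004, 'y': -0.0, 'z': -0.0001, 'rx': 0.0, 'ry': 0.0, 'rz': -0.0298}
3 {'x': 0.004, 'y': -0.0001, 'z': -0.0001, 'rx': 0.0, 'ry': 0.0, 'rz': -0.0561}
4 {'x': 0.004, 'y': -0.0002, 'z': -0.0001, 'rx': 0.0, 'ry': 0.0, 'rz': -0.078}
t 13.82 pos [ 0.5806 -0.027   0.2011] yaw 42.05 tilt [ 0.0003 -0.    ] F [ 0.4 -0.2 -1.9] w 0.111 q [-9. 25. 84.  0. 70. 39.]
```

View pics/s9.png

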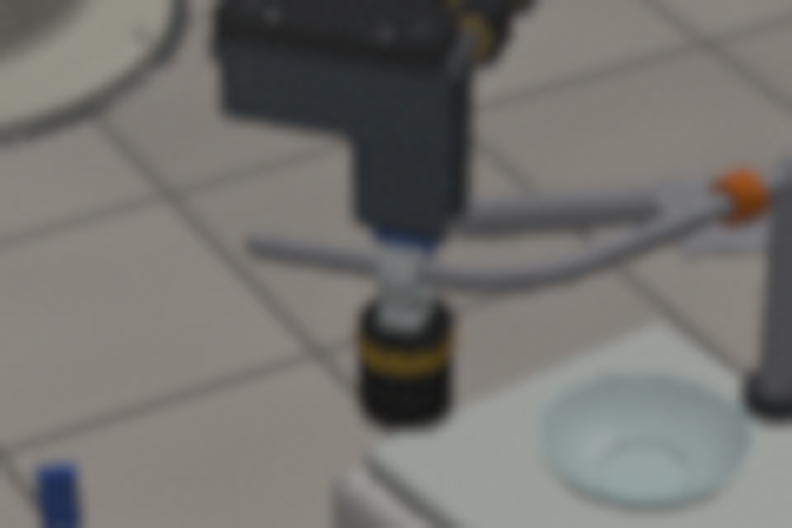

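View pics/wr9.png

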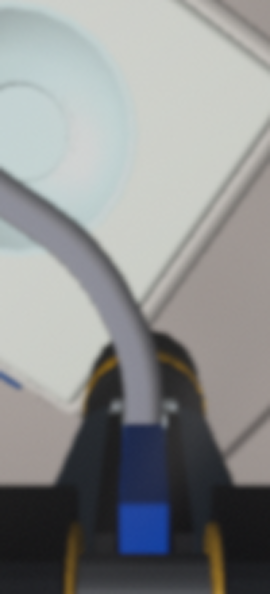

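play_rows(plan=[{"x":0.004,"y":0,"z":-0.0002,"rx":0,"ry":0,"rz":0},{"x":0.004,"y":0,"z":0,"rx":0,"ry":0,"rz":-0.006},{"x":0.004,"y":0,"z":0,"rx":0,"ry":0,"rz":-0.03},{"x":0.003,"y":0,"z":0,"rx":0,"ry":0,"rz":-0.04},{"x":0,"y":0,"z":0,"rx":0,"ry":0,"rz":0}])

```text
clock: 14.55
position: [0.5923, -0.0163, 0.2013]
tool_rot: [[0.685, 0.728, 0.0], [0.728, -0.685, 0.0], [0.0, 0.0, -1.0]]
contact_force: [0.5, -0.4, -2.2]
gripper_width: 0.104
```

```bash
python3 follow.py .003 5 -.0012
```

```text
t 14.55 pos [ 0.5923 -0.0163  0.2013] yaw 46.74 tilt [0.0002 0.    ] F [ 0.5 -0.4 -2.2] w 0.104 q [-7. 26. 83.  0. 71. 36.]
s 0.0745 lat 0.0001 dz -0.0014 tangent 47.3  of 0.2224
F tool [0.1 0.6 2.2] M [-0.11  0.1   0.03]
0 {'x': 0.0031, 'y': -0.0003, 'z': -0.0002, 'rx': 0.0002, 'ry': -0.0002, 'rz': -0.0684}
1 {'x': 0.003, 'y': -0.0001, 'z': -0.0, 'rx': 0.0, 'ry': 0.0, 'rz': -0.0598}
2 {'x': 0.003, 'y': -0.0002, 'z': -0.0, 'rx': 0.0, 'ry': 0.0, 'rz': -0.0598}
3 {'x': 0.003, 'y': -0.0002, 'z': -0.0, 'rx': 0.0, 'ry': 0.0, 'rz': -0.0604}
4 {'x': 0.003, 'y': -0.0001, 'z': -0.0, 'rx': 0.0, 'ry': 0.0, 'rz': -0.0599}
```

play_rows(plan=[{"x":0.003,"y":-0.0002,"z":0,"rx":0,"ry":0,"rz":-0.065},{"x":0.003,"y":-0.0002,"z":0,"rx":0,"ry":0,"rz":-0.06},{"x":0.003,"y":-0.0002,"z":0,"rx":0,"ry":0,"rz":-0.06},{"x":0.002,"y":-0.0001,"z":0,"rx":0,"ry":0,"rz":-0.04},{"x":0,"y":0,"z":0,"rx":0,"ry":0,"rz":0}])

```text
clock: 15.18
position: [0.5983, -0.0072, 0.2012]
tool_rot: [[0.5, 0.866, -0.0], [0.866, -0.5, -0.0], [-0.0, -0.0, -1.0]]
contact_force: [1.0, 0.2, -2.4]
gripper_width: 0.107
```

```bash
python3 follow.py .003 5 -.0012
```

```text
t 15.18 pos [ 0.5983 -0.0072  0.2012] yaw 60.00 tilt [-0.0003 -0.0001] F [ 1.   0.2 -2.4] w 0.107 q [-6. 27. 82. -0. 71. 24.]
s 0.0855 lat -0.0002 dz -0.0016 tangent 59.8  of 0.2224
F tool [0.7 0.8 2.4] M [-0.1   0.08 -0.02]
0 {'x': 0.0032, 'y': 0.0001, 'z': -0.0005, 'rx': -0.0002, 'ry': 0.0002, 'rz': -0.0566}
1 {'x': 0.003, 'y': -0.0001, 'z': -0.0, 'rx': -0.0, 'ry': -0.0, 'rz': -0.0503}
2 {'x': 0.003, 'y': -0.0002, 'z': -0.0, 'rx': -0.0, 'ry': -0.0, 'rz': -0.0365}
3 {'x': 0.003, 'y': -0.0001, 'z': -0.0, 'rx': -0.0, 'ry': -0.0, 'rz': -0.0362}
4 {'x': 0.003, 'y': -0.0, 'z': -0.0, 'rx': -0.0, 'ry': -0.0, 'rz': -0.0376}
```

play_rows(plan=[{"x":0.003,"y":0,"z":-0.0002,"rx":0,"ry":0,"rz":-0.055},{"x":0.003,"y":-0.0001,"z":0,"rx":0,"ry":0,"rz":-0.05},{"x":0.003,"y":-0.0002,"z":0,"rx":0,"ry":0,"rz":-0.037},{"x":0.002,"y":-0.0001,"z":0,"rx":0,"ry":0,"rz":-0.028},{"x":0,"y":0,"z":0,"rx":0,"ry":0,"rz":0}])

```text
clock: 15.8
position: [0.6025, 0.0027, 0.2014]
tool_rot: [[0.345, 0.939, -0.001], [0.939, -0.345, -0.0], [-0.0, -0.001, -1.0]]
contact_force: [-0.0, 0.4, -1.3]
gripper_width: 0.106
```

```bash
python3 follow.py .003 5 -.0012
```

```text
t 15.80 pos [0.6025 0.0027 0.2014] yaw 69.81 tilt [-0.0006 -0.0002] F [-0.   0.4 -1.3] w 0.106 q [-5. 27. 81. -0. 72. 15.]
s 0.0960 lat -0.0003 dz -0.0016 tangent 69.3  of 0.2224
F tool [ 0.4 -0.2  1.3] M [-0.1   0.08 -0.01]
0 {'x': 0.0028, 'y': 0.0003, 'z': -0.0004, 'rx': -0.0005, 'ry': 0.0004, 'rz': -0.027}
1 {'x': 0.003, 'y': -0.0001, 'z': 0.0, 'rx': 0.0, 'ry': 0.0, 'rz': -0.0372}
2 {'x': 0.003, 'y': -0.0001, 'z': 0.0, 'rx': 0.0, 'ry': 0.0, 'rz': -0.0579}
3 {'x': 0.003, 'y': -0.0002, 'z': 0.0, 'rx': 0.0, 'ry': 0.0, 'rz': -0.0601}
4 {'x': 0.003, 'y': -0.0001, 'z': 0.0, 'rx': 0.0, 'ry': 0.0, 'rz': -0.0605}
```

play_rows(plan=[{"x":0.003,"y":0.0002,"z":-0.0002,"rx":0,"ry":0,"rz":-0.027},{"x":0.003,"y":0,"z":0,"rx":0,"ry":0,"rz":-0.037},{"x":0.003,"y":-0.0001,"z":0,"rx":0,"ry":0,"rz":-0.057},{"x":0.002,"y":-0.0001,"z":0,"rx":0,"ry":0,"rz":-0.04},{"x":0,"y":0,"z":0,"rx":0,"ry":0,"rz":0}])

```text
clock: 16.42
position: [0.6061, 0.014, 0.2016]
tool_rot: [[0.181, 0.984, -0.001], [0.984, -0.181, -0.0], [-0.0, -0.001, -1.0]]
contact_force: [0.9, -0.5, -1.7]
gripper_width: 0.106
```

```bash
python3 follow.py .003 5 -.0012;python3 look.py 10
```

```text
t 16.43 pos [0.6061 0.014  0.2016] yaw 79.59 tilt [-0.0006 -0.0002] F [ 0.9 -0.5 -1.7] w 0.106 q [-4. 27. 81. -0. 72.  6.]
s 0.1080 lat 0.0001 dz -0.0014 tangent 80.3  of 0.2224
F tool [-0.4  1.   1.7] M [-0.08  0.07 -0.07]
0 {'x': 0.003, 'y': -0.0003, 'z': -0.0002, 'rx': -0.0006, 'ry': 0.0003, 'rz': -0.072}
1 {'x': 0.003, 'y': -0.0001, 'z': 0.0, 'rx': 0.0, 'ry': 0.0, 'rz': -0.0593}
2 {'x': 0.003, 'y': -0.0002, 'z': 0.0, 'rx': 0.0, 'ry': 0.0, 'rz': -0.0595}
3 {'x': 0.003, 'y': -0.0001, 'z': 0.0, 'rx': 0.0, 'ry': 0.0, 'rz': -0.0494}
4 {'x': 0.003, 'y': -0.0001, 'z': 0.0, 'rx': 0.0, 'ry': 0.0, 'rz': -0.034}
t 16.43 pos [0.6061 0.014  0.2016] yaw 79.59 tilt [-0.0006 -0.0002] F [ 0.9 -0.5 -1.7] w 0.106 q [-4. 27. 81. -0. 72.  6.]
```

View pics/wr10.png

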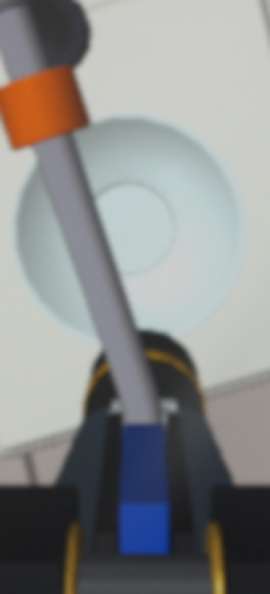

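View pics/s10.png

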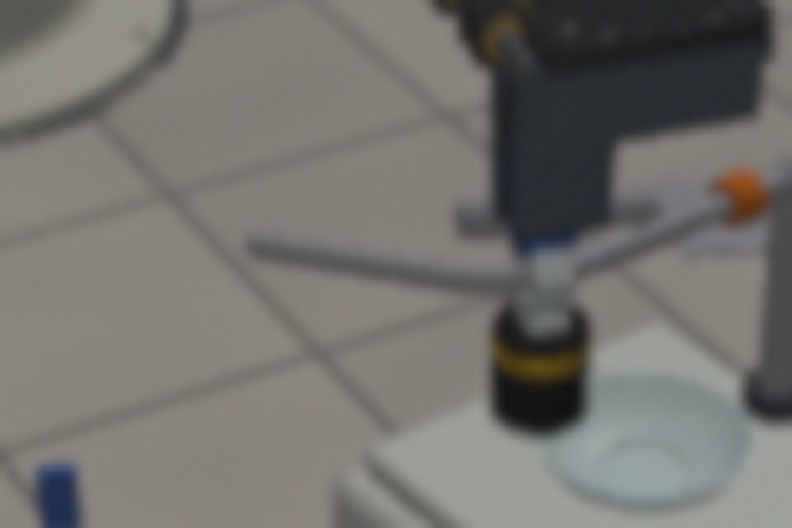

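play_rows(plan=[{"x":0.003,"y":-0.0002,"z":-0.0001,"rx":0,"ry":0,"rz":-0.068},{"x":0.003,"y":-0.0001,"z":0,"rx":0,"ry":0,"rz":-0.06},{"x":0.003,"y":-0.0001,"z":0,"rx":0,"ry":0,"rz":-0.058},{"x":0.002,"y":-0.0001,"z":0,"rx":0,"ry":0,"rz":-0.035},{"x":0,"y":0,"z":0,"rx":0,"ry":0,"rz":0}])

```text
clock: 17.15
position: [0.6066, 0.0247, 0.2017]
tool_rot: [[-0.042, 0.999, -0.001], [0.999, 0.042, -0.0], [-0.0, -0.001, -1.0]]
contact_force: [0.4, -0.4, -1.7]
gripper_width: 0.109
```

```bash
python3 follow.py .004 5 -.0012
```

```text
t 17.15 pos [0.6066 0.0247 0.2017] yaw 92.39 tilt [-0.0006 -0.0004] F [ 0.4 -0.4 -1.7] w 0.109 q [-3. 28. 81. -0. 72. -6.]
s 0.1185 lat 0.0002 dz -0.0013 tangent 92.1  of 0.2224
F tool [-0.5  0.4  1.7] M [-0.11  0.01 -0.03]
0 {'x': 0.0038, 'y': -0.0004, 'z': -0.0001, 'rx': -0.0006, 'ry': 0.0003, 'rz': -0.0464}
1 {'x': 0.004, 'y': -0.0001, 'z': 0.0, 'rx': -0.0, 'ry': -0.0, 'rz': -0.0256}
2 {'x': 0.004, 'y': -0.0, 'z': 0.0, 'rx': -0.0, 'ry': 0.0, 'rz': -0.0036}
3 {'x': 0.004, 'y': 0.0, 'z': 0.0, 'rx': -0.0, 'ry': 0.0, 'rz': 0.0}
4 {'x': 0.004, 'y': -0.0, 'z': 0.0, 'rx': 0.0, 'ry': -0.0, 'rz': -0.0}
```

play_rows(plan=[{"x":0.004,"y":-0.0003,"z":-0.0001,"rx":-0.0005,"ry":0,"rz":-0.046},{"x":0.004,"y":-0.0001,"z":0,"rx":0,"ry":0,"rz":-0.025},{"x":0.004,"y":0,"z":0,"rx":0,"ry":0,"rz":-0.003},{"x":0.003,"y":0,"z":0,"rx":0,"ry":0,"rz":0},{"x":0,"y":0,"z":0,"rx":0,"ry":0,"rz":0}])

```text
clock: 17.77
position: [0.6048, 0.04, 0.2018]
tool_rot: [[-0.113, 0.994, -0.0], [0.994, 0.113, -0.0], [-0.0, -0.0, -1.0]]
contact_force: [0.7, -0.7, -0.8]
gripper_width: 0.107
```

```bash
python3 follow.py .004 5 -.0012; python3 look.py 11
```

```text
t 17.77 pos [0.6048 0.04   0.2018] yaw 96.48 tilt [-0.0002 -0.0005] F [ 0.7 -0.7 -0.8] w 0.107 q [-2. 27. 81. -0. 72. -8.]
s 0.1340 lat 0.0001 dz -0.0012 tangent 96.7  of 0.2224
F tool [-0.7  0.6  0.8] M [-0.07  0.03  0.01]
0 {'x': 0.0038, 'y': -0.0001, 'z': 0.0, 'rx': -0.0002, 'ry': 0.0005, 'rz': -0.0042}
1 {'x': 0.004, 'y': -0.0, 'z': -0.0, 'rx': -0.0, 'ry': 0.0, 'rz': 0.0}
2 {'x': 0.004, 'y': 0.0, 'z': -0.0, 'rx': 0.0, 'ry': -0.0, 'rz': 0.0}
3 {'x': 0.004, 'y': -0.0, 'z': -0.0, 'rx': -0.0, 'ry': 0.0, 'rz': -0.0}
4 {'x': 0.004, 'y': 0.0, 'z': -0.0, 'rx': 0.0, 'ry': -0.0, 'rz': -0.0}
t 17.77 pos [0.6048 0.04   0.2018] yaw 96.48 tilt [-0.0002 -0.0005] F [ 0.7 -0.7 -0.8] w 0.107 q [-2. 27. 81. -0. 72. -8.]
```

View pics/wr11.png

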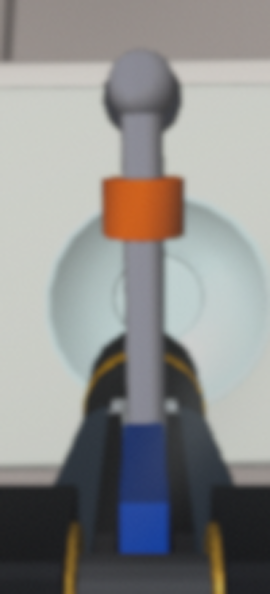

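play_rows(plan=[{"x":0.005,"y":-0.0001,"z":0,"rx":0,"ry":0.0005,"rz":-0.004},{"x":0.005,"y":0,"z":0,"rx":0,"ry":0,"rz":0},{"x":0.005,"y":0,"z":0,"rx":0,"ry":0,"rz":0},{"x":0.004,"y":0,"z":0,"rx":0,"ry":0,"rz":0},{"x":0.002,"y":0,"z":0,"rx":0,"ry":0,"rz":0}])

```text
clock: 18.5
position: [0.6021, 0.0621, 0.2018]
tool_rot: [[-0.117, 0.993, -0.0], [0.993, 0.117, 0.0], [0.0, -0.0, -1.0]]
contact_force: [-0.0, -0.3, -1.7]
gripper_width: 0.109
```

```bash
python3 follow.py .004 5 -.0012
```

```text
t 18.50 pos [0.6021 0.0621 0.2018] yaw 96.71 tilt [-0.0002  0.0001] F [-0.  -0.3 -1.7] w 0.109 q [ 0. 27. 81.  0. 72. -6.]
s 0.1565 lat 0.0000 dz -0.0012 tangent 96.7  of 0.2224
F tool [-0.3 -0.1  1.7] M [-0.07  0.07  0.  ]
0 {'x': 0.0041, 'y': -0.0, 'z': 0.0, 'rx': -0.0002, 'ry': -0.0001, 'rz': -0.0003}
1 {'x': 0.004, 'y': 0.0, 'z': 0.0, 'rx': -0.0, 'ry': 0.0, 'rz': 0.0}
2 {'x': 0.004, 'y': -0.0, 'z': 0.0, 'rx': 0.0, 'ry': -0.0, 'rz': -0.0}
3 {'x': 0.004, 'y': 0.0, 'z': 0.0, 'rx': -0.0, 'ry': 0.0, 'rz': 0.0}
4 {'x': 0.004, 'y': -0.0, 'z': 0.0, 'rx': 0.0, 'ry': -0.0, 'rz': 0.0}
```

play_rows(plan=[{"x":0.005,"y":0,"z":0,"rx":0,"ry":0,"rz":0},{"x":0.005,"y":0,"z":0,"rx":0,"ry":0,"rz":0},{"x":0.004,"y":0,"z":0,"rx":0,"ry":0,"rz":0},{"x":0.002,"y":0,"z":0,"rx":0,"ry":0,"rz":0},{"x":0,"y":0,"z":0,"rx":0,"ry":0,"rz":0}])

```text
clock: 19.12
position: [0.6001, 0.0792, 0.2018]
tool_rot: [[-0.117, 0.993, -0.0], [0.993, 0.117, 0.0], [0.0, -0.0, -1.0]]
contact_force: [-0.4, -0.4, -1.1]
gripper_width: 0.106
```

```bash
python3 follow.py; python3 look.py 12
```

```text
t 19.12 pos [0.6001 0.0792 0.2018] yaw 96.72 tilt [-0.0002  0.    ] F [-0.4 -0.4 -1.1] w 0.106 q [ 2. 27. 81.  0. 72. -5.]
s 0.1735 lat 0.0000 dz -0.0012 tangent 96.7  of 0.2224
F tool [-0.3 -0.5  1.1] M [-0.08  0.03  0.02]
t 19.12 pos [0.6001 0.0792 0.2018] yaw 96.72 tilt [-0.0002  0.    ] F [-0.4 -0.4 -1.1] w 0.106 q [ 2. 27. 81.  0. 72. -5.]
```

View pics/wr12.png

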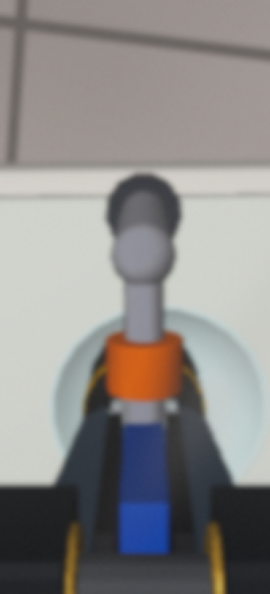

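View pics/s12.png

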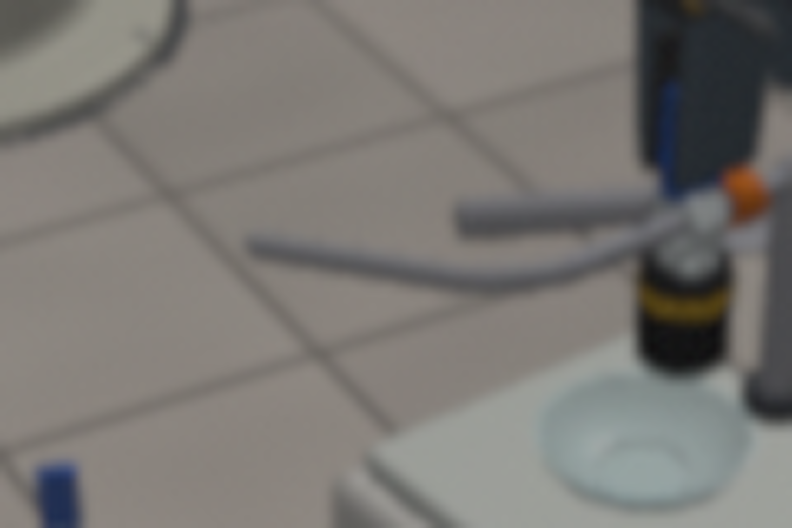

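play_rows(plan=[{"x":0.002,"y":0,"z":0,"rx":0,"ry":0,"rz":0},{"x":0.002,"y":0,"z":0,"rx":0,"ry":0,"rz":0},{"x":0.002,"y":0,"z":0,"rx":0,"ry":0,"rz":0},{"x":0.001,"y":0,"z":0,"rx":0,"ry":0,"rz":0},{"x":0.001,"y":0,"z":0,"rx":0,"ry":0,"rz":0}])

```text
clock: 19.85
position: [0.5992, 0.0873, 0.2018]
tool_rot: [[-0.116, 0.993, -0.0], [0.993, 0.116, -0.0], [-0.0, -0.0, -1.0]]
contact_force: [0.3, 0.1, -0.8]
gripper_width: 0.108
```

```bash
python3 follow.py
```

```text
t 19.85 pos [0.5992 0.0873 0.2018] yaw 96.68 tilt [-0.0002 -0.    ] F [ 0.3  0.1 -0.8] w 0.108 q [ 3. 27. 81. -0. 72. -4.]
s 0.1815 lat 0.0001 dz -0.0012 tangent 96.7  of 0.2224
F tool [0.  0.3 0.8] M [-0.06  0.   -0.03]
```

play_rows(plan=[{"x":0.0015,"y":0,"z":0,"rx":0,"ry":0,"rz":0},{"x":0.001,"y":0,"z":0,"rx":0,"ry":0,"rz":0},{"x":0.001,"y":0,"z":0,"rx":0,"ry":0,"rz":0},{"x":0.001,"y":0,"z":0,"rx":0,"ry":0,"rz":0},{"x":0.001,"y":0,"z":0,"rx":0,"ry":0,"rz":0}])

```text
clock: 20.48
position: [0.599, 0.0889, 0.2019]
tool_rot: [[-0.116, 0.993, 0.0], [0.993, 0.116, -0.007], [-0.007, -0.0, -1.0]]
contact_force: [-0.2, -8.0, -2.1]
gripper_width: 0.107
```

```bash
python3 follow.py; python3 look.py 13
```

```text
t 20.48 pos [0.599  0.0889 0.2019] yaw 96.66 tilt [ 0.0004 -0.0072] F [-0.2 -8.  -2.1] w 0.107 q [ 3. 27. 81. -0. 72. -3.]
s 0.1830 lat 0.0000 dz -0.0011 tangent 96.7  of 0.2224
F tool [-7.9 -1.2  2.1] M [-1.64 -0.12  0.05]
t 20.48 pos [0.599  0.0889 0.2019] yaw 96.66 tilt [ 0.0004 -0.0072] F [-0.2 -8.  -2.1] w 0.107 q [ 3. 27. 81. -0. 72. -3.]
```

View pics/s13.png

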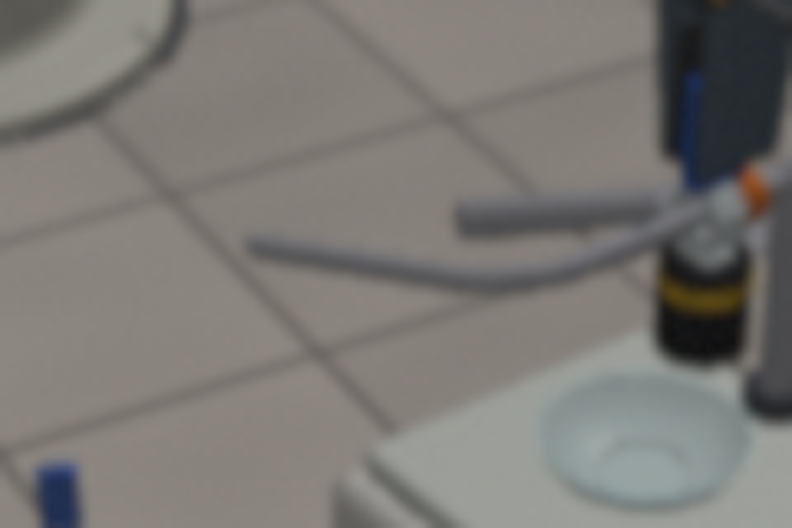

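View pics/wr13.png

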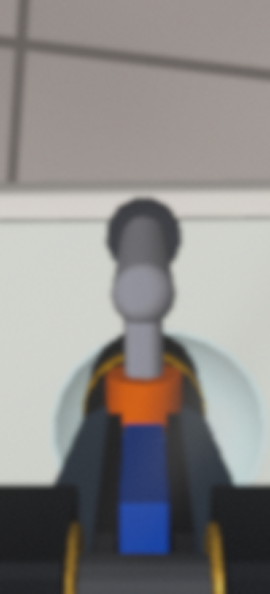

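```bash
python3 follow.py .002 2 -.0012
```

```text
t 20.57 pos [0.599  0.089  0.2019] yaw 96.66 tilt [ 0.0004 -0.0072] F [ 0.5 -7.2 -1.6] w 0.105 q [ 3. 27. 81. -0. 72. -3.]
s 0.1835 lat 0.0001 dz -0.0011 tangent 96.7  of 0.2224
F tool [-7.3 -0.3  1.7] M [-1.68 -0.05  0.05]
0 {'x': 0.0021, 'y': -0.0001, 'z': 0.0001, 'rx': -0.0004, 'ry': 0.0072, 'rz': -0.001}
1 {'x': 0.002, 'y': -0.0, 'z': 0.0, 'rx': 0.0, 'ry': -0.0, 'rz': -0.0}
```

play_rows(plan=[{"x":0.0018,"y":0,"z":0,"rx":0,"ry":0.007,"rz":0},{"x":0.0018,"y":0,"z":0,"rx":0,"ry":0.004,"rz":0},{"x":0.0018,"y":0,"z":0,"rx":0,"ry":0.004,"rz":0},{"x":0.0018,"y":0,"z":0,"rx":0,"ry":0.004,"rz":0},{"x":0.0018,"y":0,"z":0,"rx":0,"ry":0.004,"rz":0}])

```text
clock: 21.2
position: [0.5985, 0.0929, 0.2018]
tool_rot: [[-0.115, 0.993, -0.002], [0.993, 0.115, 0.007], [0.008, -0.001, -1.0]]
contact_force: [1.7, -8.4, -2.1]
gripper_width: 0.106
```

```bash
python3 follow.py .002 2 -.0012
```

```text
t 21.20 pos [0.5985 0.0929 0.2018] yaw 96.61 tilt [-0.0017  0.0074] F [ 1.7 -8.4 -2.1] w 0.106 q [ 3. 27. 81.  0. 72. -4.]
s 0.1875 lat 0.0000 dz -0.0012 tangent 96.7  of 0.2224
F tool [-8.5  0.7  2. ] M [-1.86 -0.06  0.06]
0 {'x': 0.0021, 'y': -0.0, 'z': -0.0, 'rx': -0.0008, 'ry': -0.0075, 'rz': -0.0019}
1 {'x': 0.002, 'y': 0.0, 'z': -0.0, 'rx': 0.0, 'ry': 0.0, 'rz': 0.0}
```

play_rows(plan=[{"x":0.0018,"y":0,"z":0,"rx":0,"ry":-0.002,"rz":0},{"x":0.0018,"y":0,"z":0,"rx":0,"ry":0.001,"rz":0},{"x":0.0018,"y":0,"z":0,"rx":0,"ry":0.001,"rz":0},{"x":0.0018,"y":0,"z":0,"rx":0,"ry":0.001,"rz":0},{"x":0.0018,"y":0,"z":0,"rx":0,"ry":0.001,"rz":0}])

```text
clock: 21.82
position: [0.598, 0.0967, 0.2018]
tool_rot: [[-0.114, 0.993, -0.001], [0.993, 0.114, 0.0], [0.001, -0.001, -1.0]]
contact_force: [1.0, -8.5, -0.9]
gripper_width: 0.105
```

```bash
python3 follow.py .002 2 -.0012
```

```text
t 21.82 pos [0.598  0.0967 0.2018] yaw 96.55 tilt [-0.0014  0.0004] F [ 1.  -8.5 -0.9] w 0.105 q [ 4. 27. 81.  0. 72. -3.]
s 0.1910 lat -0.0000 dz -0.0012 tangent 96.7  of 0.2224
F tool [-8.6  0.   0.9] M [-1.77 -0.07  0.08]
0 {'x': 0.0018, 'y': -0.0, 'z': -0.0, 'rx': -0.0013, 'ry': -0.0006, 'rz': -0.003}
1 {'x': 0.002, 'y': -0.0, 'z': 0.0, 'rx': -0.0, 'ry': -0.0, 'rz': 0.0}
```

play_rows(plan=[{"x":0.0016,"y":0,"z":0,"rx":0,"ry":0.002,"rz":0},{"x":0.0016,"y":0,"z":0,"rx":0,"ry":0.002,"rz":0},{"x":0.0016,"y":0,"z":0,"rx":0,"ry":0.002,"rz":0},{"x":0.0016,"y":0,"z":0,"rx":0,"ry":0.002,"rz":0},{"x":0.0016,"y":0,"z":0,"rx":0,"ry":0.002,"rz":0}])

```text
clock: 22.45
position: [0.598, 0.0973, 0.2018]
tool_rot: [[-0.113, 0.994, -0.002], [0.994, 0.113, -0.002], [-0.002, -0.002, -1.0]]
contact_force: [-0.0, -11.7, -1.8]
gripper_width: 0.108
```

```bash
python3 follow.py .002 2 -.0012; python3 look.py 14
```

```text
t 22.45 pos [0.598  0.0973 0.2018] yaw 96.49 tilt [-0.0015 -0.0021] F [ -0.  -11.7  -1.8] w 0.108 q [ 4. 27. 81. -0. 72. -3.]
s 0.1920 lat -0.0000 dz -0.0012 tangent 96.7  of 0.2224
F tool [-11.6  -1.3   1.9] M [-2.6  -0.08  0.11]
0 {'x': 0.0021, 'y': -0.0, 'z': 0.0, 'rx': -0.0018, 'ry': 0.0019, 'rz': -0.0041}
1 {'x': 0.002, 'y': -0.0, 'z': 0.0, 'rx': -0.0, 'ry': 0.0, 'rz': 0.0}
t 22.45 pos [0.598  0.0973 0.2018] yaw 96.49 tilt [-0.0015 -0.0021] F [ -0.  -11.7  -1.8] w 0.108 q [ 4. 27. 81. -0. 72. -3.]
```

View pics/wr14.png

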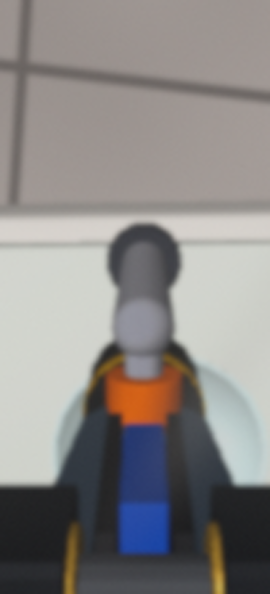

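```bash
python3 - <<'E'
from ov import *
import fit
p=np.load('rod.npy')
o,im,ims=pickle.load(open('w14.pkl','rb'))
sx,sy,yaw=p[:3];c,s=np.cos(yaw),np.sin(yaw)
def w(X): X=np.atleast_2d(X);return np.c_[sx+c*X[:,0]-s*X[:,1],sy+s*X[:,0]+c*X[:,1],X[:,2]]
th=np.linspace(0,2*np.pi,60)
def bush(x0): return [w(np.c_[np.full(60,x),.01*np.cos(th),.18+.01*np.sin(th)]) for x in (x0,x0+.014)]
M=P('wrist',o);m=camera_model('wrist')
T=np.eye(4);T[:3,:3]=o['tool_rot'];T[:3,3]=o['position'];cam=(T@m['mount'])[:3,3]
ctr=w([-.07,0,.18])[0];d=cam-ctr;d/=np.linalg.norm(d);a=np.cross(d,[0,0,1]);a/=np.linalg.norm(a);b=np.cross(d,a)
ball=[ctr+.008*(np.outer(np.cos(th),a)+np.outer(np.sin(th),b))]
base=[w(np.c_[-.07+.008*np.cos(th),.008*np.sin(th),np.full(60,.18)])]
for k,x0 in enumerate((-.062,-.0595)):
    cv2.imwrite(f'pics/b14_{k}.png',draw(im,M,ball+bush(x0),(280,130,370,240),6))
E
```

```text
(no output)
```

View pics/b14_0.png

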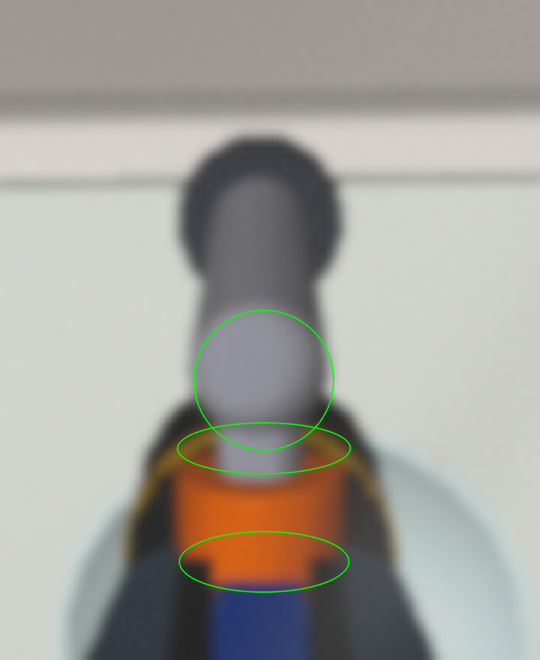

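View pics/b14_1.png

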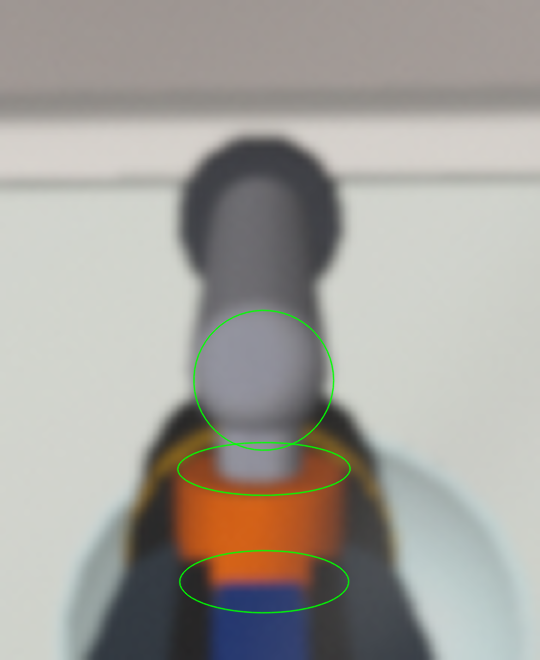

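```bash
python3 - <<'E'
from ov import *
import fit
p=np.load('rod.npy')
o,im,ims=pickle.load(open('w14.pkl','rb'))
L,b=carrier_lines(o,-.001)
cv2.imwrite('pics/s14a.png',cv2.resize(ims[150:235,350:450,::-1],None,fx=7,fy=7,interpolation=cv2.INTER_CUBIC))
cv2.imwrite('pics/s14b.png',draw(ims,P('scene'),L,(350,150,450,235),7,fit.rod(p)))
E
```

```text
(no output)
```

View pics/s14a.png

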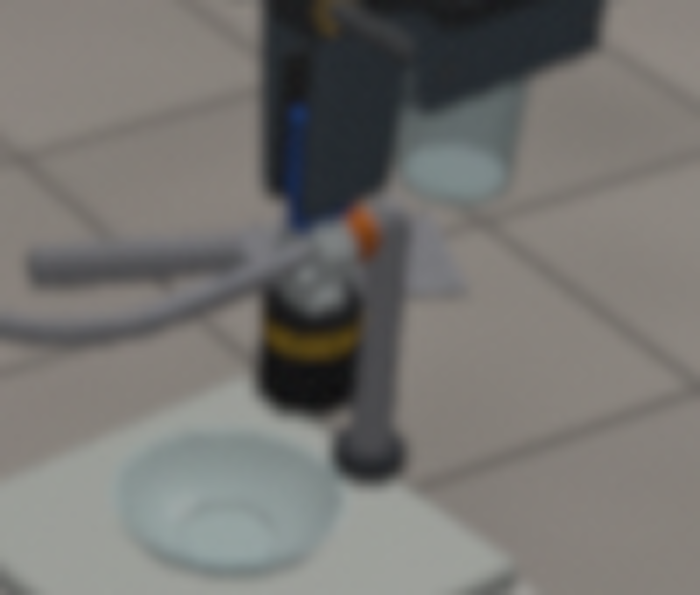

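View pics/s14b.png

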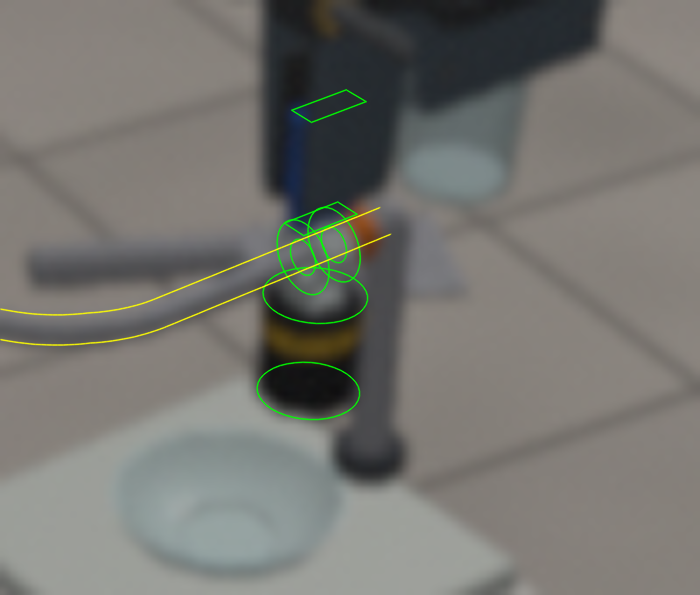

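```bash
python3 - <<'E'
from ov import *
import fit
p=np.load('rod.npy');yaw=p[2];u=np.array([np.cos(yaw),np.sin(yaw)])
for n in ('1','11','12','13','14'):
    t=pickle.load(open(f'w{n}.pkl','rb'));im=t[1]
    hsv=cv2.cvtColor(im,cv2.COLOR_RGB2HSV)
    m=((hsv[:,:,0]<14)&(hsv[:,:,1]>170)&(hsv[:,:,2]>90)).astype(np.uint8)
    ys,xs=np.nonzero(m[:200 if n=='1' else 235,270:400]);
    print(n,'orange rows',ys.min(),ys.max(),'cols',xs.min()+270,xs.max()+270)
    x0=int(np.median(xs))+270;y0=max(0,ys.min()-45)
    cv2.imwrite(f'pics/bz{n}.png',cv2.resize(im[y0:y0+75,x0-35:x0+35,::-1],None,fx=8,fy=8,interpolation=cv2.INTER_CUBIC)); print('origin',x0-35,y0)
E
cd pics; python3 -c "
import cv2,numpy as np
a=[cv2.imread(f'bz{n}.png') for n in ('11','12')]
h=max(x.shape[0] for x in a);cv2.imwrite('bzA.png',np.hstack([cv2.resize(x,(395,423)) for x in a]))
"
```

```text
1 orange rows 29 46 cols 364 381
origin 338 0
11 orange rows 136 158 cols 309 335
origin 287 91
12 orange rows 194 217 cols 309 335
origin 287 149
13 orange rows 205 226 cols 309 336
origin 286 160
14 orange rows 206 226 cols 309 336
origin 286 161
```

View pics/bz11.png

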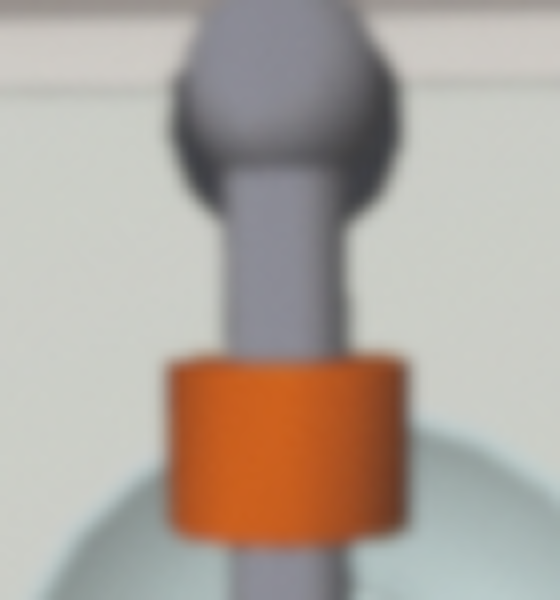

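View pics/bz14.png

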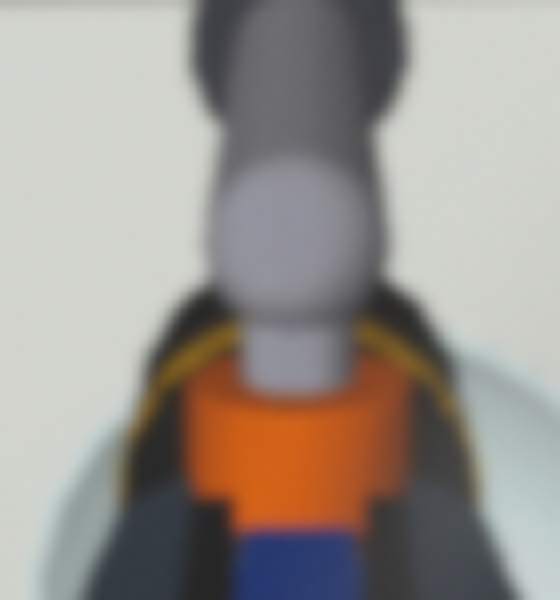

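```bash
python3 - <<'E'
from ov import *
p=np.load('rod.npy');yaw=p[2];u=np.array([np.cos(yaw),np.sin(yaw)])
def row(n,r): o=pickle.load(open(f'w{n}.pkl','rb'))[0];return P('wrist',o)
for n,org,exitr,entr,toph in (('11',91,163,357,.190),('12',149,None,None,0),('14',161,325,393,.185)):
    if exitr is None: continue
    M=row(n,0);f=lambda z,h: bp(M,(322,org+(z+.5)/8-.5),h)
    a=f(exitr,.185);b=f(entr,.185);c=f(entr,.190)
    print(n,'rod exit at post',a,'bush far: rod top z',b,'rim z',c,'gap(b-a)',(b-a)[:2]@u,'gap(c-a)',(c-a)[:2]@u)
M=row('11',0);f=lambda z,h: bp(M,(322,91+(z+.5)/8-.5),h)
print('bush len',(f(545,.19)-f(355,.19))[:2]@u)
E
```

```text
11 rod exit at post [0.59431666 0.1226082  0.185     ] bush far: rod top z [0.59597822 0.10804971 0.185     ] rim z [0.59595691 0.10837576 0.19      ] gap(b-a) 0.014652899355205758 gap(c-a) 0.01432660366522438
14 rod exit at post [0.59402882 0.12208631 0.185     ] bush far: rod top z [0.59471409 0.11608852 0.185     ] rim z [0.5945505  0.11772758 0.19      ] gap(b-a) 0.006036771505909602 gap(c-a) 0.004389836053336419
bush len 0.014616648797768103
```

View pics/bz12.png

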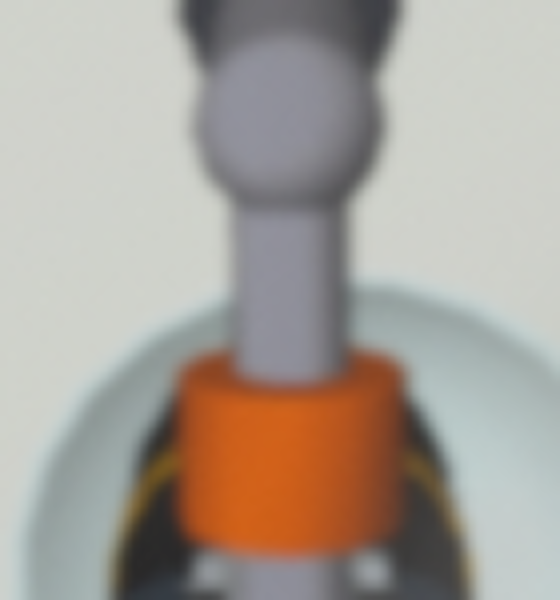

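play_rows(plan=[{"x":0.002,"y":0,"z":0,"rx":-0.002,"ry":0.002,"rz":-0.004},{"x":0.0022,"y":0,"z":0,"rx":0,"ry":0.002,"rz":0},{"x":0.0024,"y":0,"z":0,"rx":0,"ry":0.002,"rz":0},{"x":0.0024,"y":0,"z":0,"rx":0,"ry":0.002,"rz":0},{"x":0.0024,"y":0,"z":0,"rx":0,"ry":0.002,"rz":0}])

```text
clock: 23.18
position: [0.5979, 0.0976, 0.2019]
tool_rot: [[-0.115, 0.993, 0.001], [0.993, 0.115, -0.011], [-0.011, -0.0, -1.0]]
contact_force: [1.6, -18.0, -1.0]
gripper_width: 0.109
```

```bash
python3 follow.py .002 1 -.0012; python3 look.py 15
```

```text
t 23.18 pos [0.5979 0.0976 0.2019] yaw 96.62 tilt [ 0.0007 -0.0106] F [  1.6 -18.   -1. ] w 0.109 q [ 4. 27. 81. -1. 72. -2.]
s 0.1920 lat -0.0000 dz -0.0011 tangent 96.7  of 0.2224
F tool [-18.1  -0.5   1.2] M [-3.83 -0.22  0.04]
0 {'x': 0.0018, 'y': 0.0, 'z': 0.0001, 'rx': -0.0005, 'ry': 0.0106, 'rz': -0.0018}
t 23.18 pos [0.5979 0.0976 0.2019] yaw 96.62 tilt [ 0.0007 -0.0106] F [  1.6 -18.   -1. ] w 0.109 q [ 4. 27. 81. -1. 72. -2.]
```

View pics/wr15.png

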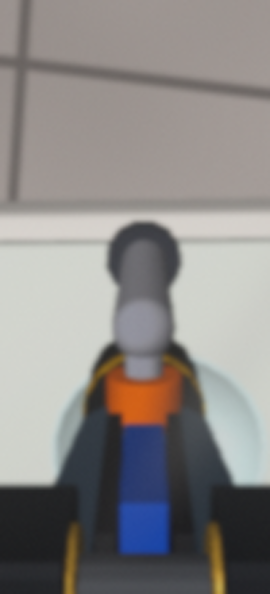

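play_rows(plan=[{"x":0,"y":0,"z":0,"rx":0,"ry":0.004,"rz":0},{"x":0,"y":0,"z":0.0003,"rx":0,"ry":0.003,"rz":0},{"x":0,"y":0,"z":0,"rx":0,"ry":0.002,"rz":0},{"x":0,"y":0,"z":0,"rx":0,"ry":0,"rz":0},{"x":0,"y":0,"z":0,"rx":0,"ry":0,"rz":0}])

```text
clock: 23.9
position: [0.5979, 0.0971, 0.2015]
tool_rot: [[-0.115, 0.993, -0.0], [0.993, 0.115, -0.002], [-0.002, -0.001, -1.0]]
contact_force: [-0.1, -1.6, -1.5]
gripper_width: 0.108
```

```bash
python3 follow.py .001 1 -.0015
```

```text
t 23.90 pos [0.5979 0.0971 0.2015] yaw 96.60 tilt [-0.0004 -0.0021] F [-0.1 -1.6 -1.5] w 0.108 q [ 4. 27. 81. -0. 72. -3.]
s 0.1915 lat -0.0000 dz -0.0015 tangent 96.7  of 0.2224
F tool [-1.6 -0.3  1.5] M [-0.43  0.03 -0.01]
0 {'x': 0.0008, 'y': 0.0, 'z': 0.0, 'rx': -0.0006, 'ry': 0.0021, 'rz': -0.0021}
```

play_rows(plan=[{"x":0.0004,"y":0,"z":0.0004,"rx":0,"ry":0.001,"rz":0},{"x":0.0004,"y":0,"z":0.0004,"rx":0,"ry":0.001,"rz":0},{"x":0.0003,"y":0,"z":0.0002,"rx":0,"ry":0,"rz":0},{"x":0.0002,"y":0,"z":0,"rx":0,"ry":0,"rz":0},{"x":0.0002,"y":0,"z":0,"rx":0,"ry":0,"rz":0}])

```text
clock: 24.52
position: [0.598, 0.0972, 0.2013]
tool_rot: [[-0.115, 0.993, 0.0], [0.993, 0.115, -0.003], [-0.003, 0.0, -1.0]]
contact_force: [-0.5, -5.2, 0.2]
gripper_width: 0.107
```

```bash
python3 follow.py .001 1 -.0015
```

```text
t 24.52 pos [0.598  0.0972 0.2013] yaw 96.61 tilt [ 0.0004 -0.0027] F [-0.5 -5.2  0.2] w 0.107 q [ 4. 27. 81. -0. 72. -3.]
s 0.1915 lat 0.0000 dz -0.0017 tangent 96.7  of 0.2224
F tool [-5.2 -1.1 -0.2] M [-1.16  0.05  0.06]
0 {'x': 0.0008, 'y': -0.0, 'z': -0.0002, 'rx': 0.0, 'ry': 0.0028, 'rz': -0.002}
```

play_rows(plan=[{"x":0,"y":0,"z":0,"rx":0,"ry":0,"rz":0},{"x":0,"y":0,"z":0,"rx":0,"ry":0,"rz":0},{"x":0,"y":0,"z":0,"rx":0,"ry":0,"rz":0},{"x":0,"y":0,"z":0,"rx":0,"ry":0,"rz":0},{"x":0,"y":0,"z":0,"rx":0,"ry":0,"rz":0}])

```text
clock: 25.15
position: [0.598, 0.0972, 0.2013]
tool_rot: [[-0.115, 0.993, 0.0], [0.993, 0.115, -0.003], [-0.003, 0.0, -1.0]]
contact_force: [0.3, -3.4, 0.7]
gripper_width: 0.103
```

play_rows(plan=[{"x":0,"y":0,"z":0,"rx":0,"ry":0,"rz":0},{"x":0,"y":0,"z":0,"rx":0,"ry":0,"rz":0},{"x":0,"y":0,"z":0,"rx":0,"ry":0,"rz":0},{"x":0,"y":0,"z":0,"rx":0,"ry":0,"rz":0},{"x":0,"y":0,"z":0,"rx":0,"ry":0,"rz":0}], grip=0.6)

```text
clock: 25.78
position: [0.5981, 0.0984, 0.2013]
tool_rot: [[-0.115, 0.993, 0.001], [0.993, 0.115, -0.001], [-0.001, 0.001, -1.0]]
contact_force: [0.2, -0.4, 0.3]
gripper_width: 0.399
```

```bash
python3 follow.py; python3 look.py 16
```

```text
t 25.77 pos [0.5981 0.0984 0.2013] yaw 96.62 tilt [ 0.0008 -0.0009] F [ 0.2 -0.4  0.3] w 0.399 q [ 4. 27. 81. -0. 72. -3.]
s 0.1930 lat 0.0003 dz -0.0017 tangent 96.7  of 0.2224
F tool [-0.5  0.2 -0.3] M [-0.1   0.01 -0.01]
t 25.77 pos [0.5981 0.0984 0.2013] yaw 96.62 tilt [ 0.0008 -0.0009] F [ 0.2 -0.4  0.3] w 0.399 q [ 4. 27. 81. -0. 72. -3.]
```

View pics/wr16.png

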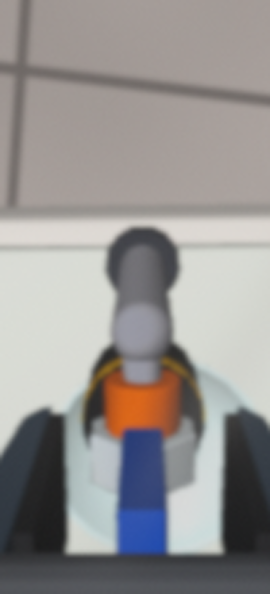

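View pics/s16.png

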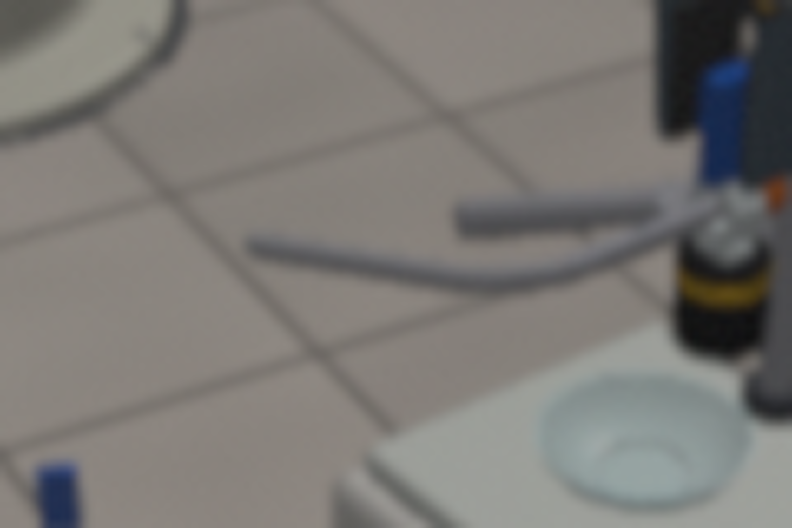

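play_rows(plan=[{"x":0,"y":0,"z":-0.008,"rx":0,"ry":0,"rz":0},{"x":0,"y":0,"z":-0.02,"rx":0,"ry":0,"rz":0},{"x":0,"y":0,"z":-0.03,"rx":0,"ry":0,"rz":0},{"x":0,"y":0,"z":-0.03,"rx":0,"ry":0,"rz":0},{"x":-0.01,"y":0,"z":-0.03,"rx":0,"ry":0,"rz":0}])

```text
clock: 26.5
position: [0.5981, 0.0888, 0.3229]
tool_rot: [[-0.116, 0.993, -0.003], [0.993, 0.116, -0.001], [-0.001, -0.003, -1.0]]
contact_force: [0.7, -0.4, 0.4]
gripper_width: 0.399
```

play_rows(plan=[{"x":-0.03,"y":0,"z":0,"rx":0,"ry":0,"rz":0},{"x":-0.03,"y":0,"z":0,"rx":0,"ry":0,"rz":0},{"x":-0.03,"y":0,"z":0,"rx":0,"ry":0,"rz":0},{"x":0,"y":0,"z":0,"rx":0,"ry":0,"rz":0},{"x":0,"y":0,"z":0,"rx":0,"ry":0,"rz":0}])

```text
clock: 27.12
position: [0.61, -0.003, 0.3291]
tool_rot: [[-0.116, 0.993, 0.005], [0.993, 0.116, -0.001], [-0.002, 0.005, -1.0]]
contact_force: [0.2, -0.1, 0.3]
gripper_width: 0.402
```

```bash
python3 - <<'E'
from h import *
import pickle
o=st();im=read_camera('wrist');ims=read_camera('scene');imt=read_camera('top');pickle.dump((o,im,ims,imt),open('w17.pkl','wb'))
c=proj(P('wrist',o),[[.599,.1,.18]])[0].astype(int);print(c)
cv2.imwrite('pics/w17.png',im[:,:,::-1])
y0=max(0,c[1]-60)
cv2.imwrite('pics/w17z.png',cv2.resize(im[y0:y0+120,c[0]-60:c[0]+60,::-1],(600,600),interpolation=cv2.INTER_CUBIC))
cv2.imwrite('pics/s17z.png',cv2.resize(ims[150:240,330:450,::-1],(800,600),interpolation=cv2.INTER_CUBIC))
cv2.imwrite('pics/t17z.png',cv2.resize(imt[120:270,240:440,::-1],(800,600),interpolation=cv2.INTER_CUBIC))
E
```

```text
t 27.12 pos [ 0.61   -0.003   0.3291] yaw 96.67 tilt [ 0.0052 -0.001 ] F [ 0.2 -0.1  0.3] w 0.402 q [ -6.  22.  69.  -0.  88. -13.]
[323  91]
```

View pics/w17z.png

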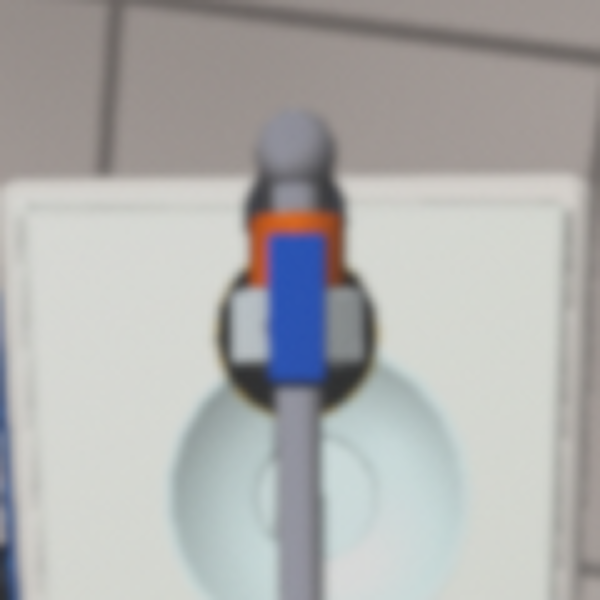

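View pics/s17z.png

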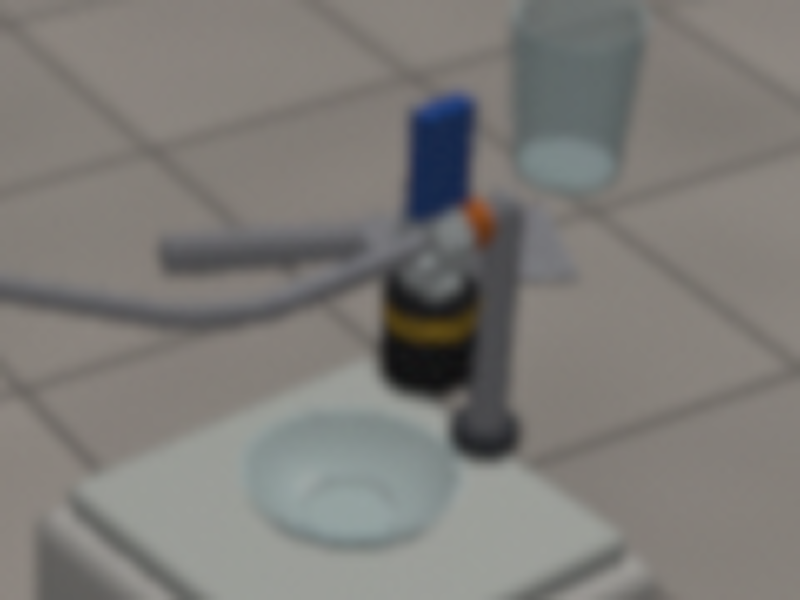

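View pics/t17z.png

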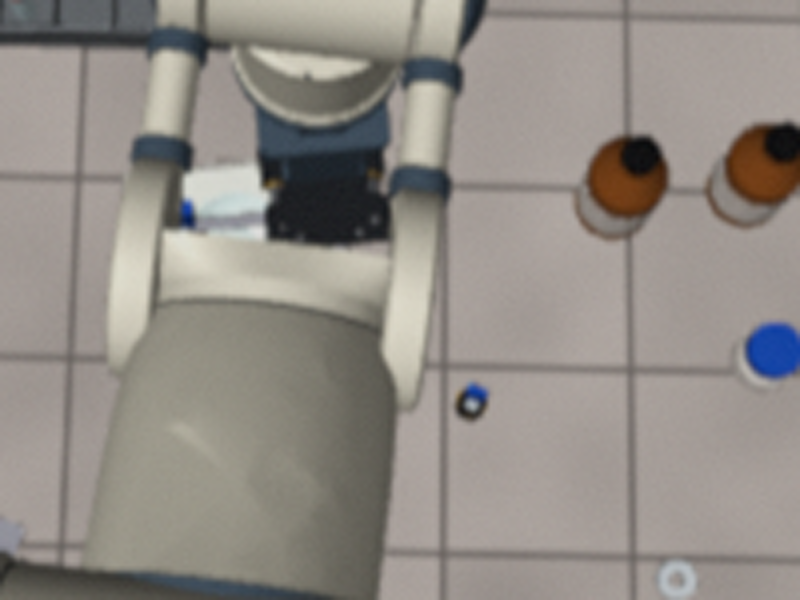

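```bash
python3 - <<'E'
from h import *
import pickle
o,im,ims,imt=pickle.load(open('w17.pkl','rb'))
cv2.imwrite('pics/w17y.png',cv2.resize(im[60:120,290:350,::-1],(600,600),interpolation=cv2.INTER_CUBIC))
cv2.imwrite('pics/s17y.png',cv2.resize(ims[172:202,380:420,::-1],(800,600),interpolation=cv2.INTER_CUBIC))
E
```

```text
(no output)
```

View pics/w17y.png

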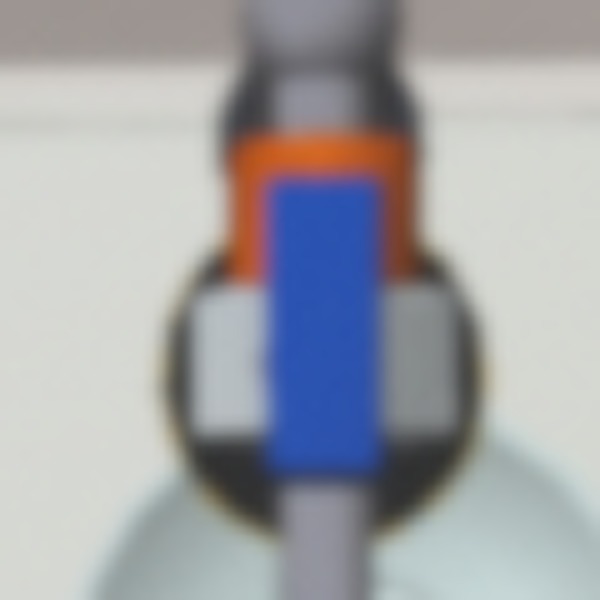

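View pics/s17y.png

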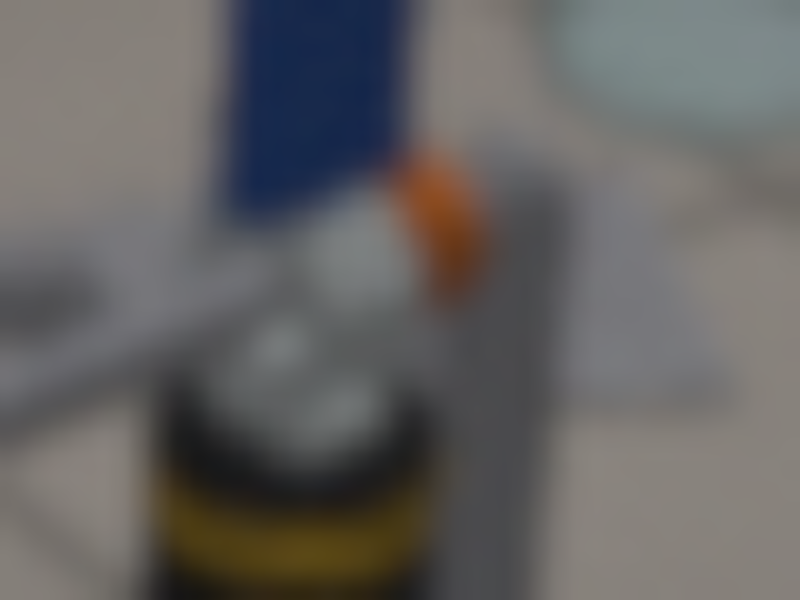

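```bash
python3 - <<'E'
from h import *
import pickle
a=cv2.imread('pics/scene0.png')
ims=read_camera('scene')[:,:,::-1];o=st()
d=cv2.absdiff(a,np.ascontiguousarray(ims)).max(2)
# regions: dish, bottles, jar, beaker
for n,(x0,y0,x1,y1) in dict(dish=(366,212,398,236),bottles=(208,285,295,345),jar=(190,262,220,300),beaker=(405,150,428,180)).items(): print(n,d[y0:y1,x0:x1].mean().round(2),np.percentile(d[y0:y1,x0:x1],99))
b=cv2.absdiff(np.ascontiguousarray(pickle.load(open('w17.pkl','rb'))[2][:,:,::-1]),np.ascontiguousarray(ims)).max(2)
print('carrier still',b[150:240,370:420].mean(), b[150:240,370:420].max())
print(bot.finish_job())
E
```

```text
t 27.32 pos [ 0.61   -0.0026  0.3289] yaw 96.73 tilt [ 0.005  -0.0012] F [-0.4 -0.5 -1.3] w 0.401 q [ -6.  22.  69.  -0.  88. -13.]
dish 3.58 5.0
bottles 2.58 4.0
jar 2.65 4.0
beaker 2.8 4.0
carrier still 0.7866666666666666 5
the job is handed in; nothing more can be done
None
```

The job is handed in at about 27 s, but one thing remains uncertain: whether the bush is flush against the post.

**What I did:** I gripped the 115 mm carrier by its blue tab and threaded its boss onto the free end of the rod. I slid it round the bend with only light contact, and the boss then pushed the orange bush along at about 8 N. I lowered the carrier to hang on the rod, let go, and backed the gripper away clear of everything.

**Last checks:**
- **Bush at its stop:** It slid steadily at about 8.5 N, then stopped. A firmer push to about 18 N did not move it, and the turning moment showed the force acting at rod height. I took that as the hard stop and did not push further.
- **Disagreement:** The wrist pictures still show a few millimetres of bare rod between the bush and the round top of the post, my estimate being 4–6 mm. The bush travelled about 7–9 mm. That fits full home only if it started a few millimetres along, which I could not check separately.
- **Carrier:** It hangs upright and is not moving. Its boss sits against the bush as far as the pictures can resolve (under about 1 mm).
- **Other items:** The scene camera shows the dish, bottles, jar and beaker unchanged. Nothing fell.

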